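# Rack the spice grinders heavy end down

### The job

Turn the red clamp knob anticlockwise to free the orange keeper on the sloping rack and slide the keeper fully open. Lift each spice grinder at mid-length to find its heavy end, and lay every grinder in a bay of its own, lengthwise, heavy end down against the front lip. Then slide the keeper fully shut over them and turn the clamp knob fully tight again, leaving the can, the sauce cup and the napkins where they stand.

Things in the scene. Friction and masses are not known exactly. Their poses are not given: they have to be found in the camera images.
- grinder1: spice grinder, may be absent: a bar 150 mm long, 36 x 36 mm, white, a 20 mm dark steel cap at each end, lying flat at the start. Origin at its middle, x along its length. About 0.27 kg, mostly a motor in one end, so it balances 35 to 40 mm from mid-length. The ends look alike; the heavy one may be +x or -x. Lifted level at mid-length it gives a moment of about 0.1 N m; in a light grip that end droops
- grinder2: spice grinder, may be absent: a bar 150 mm long, 36 x 36 mm, white, a 20 mm dark steel cap at each end, lying flat at the start. Origin at its middle, x along its length. About 0.27 kg, mostly a motor in one end, so it balances 35 to 40 mm from mid-length. The ends look alike; the heavy one may be +x or -x. Lifted level at mid-length it gives a moment of about 0.1 N m; in a light grip that end droops
- grinder3: spice grinder, may be absent: a bar 150 mm long, 36 x 36 mm, white, a 20 mm dark steel cap at each end, lying flat at the start. Origin at its middle, x along its length. About 0.27 kg, mostly a motor in one end, so it balances 35 to 40 mm from mid-length. The ends look alike; the heavy one may be +x or -x. Lifted level at mid-length it gives a moment of about 0.1 N m; in a light grip that end droops
- grinder4: spice grinder, may be absent: a bar 150 mm long, 36 x 36 mm, white, a 20 mm dark steel cap at each end, lying flat at the start. Origin at its middle, x along its length. About 0.27 kg, mostly a motor in one end, so it balances 35 to 40 mm from mid-length. The ends look alike; the heavy one may be +x or -x. Lifted level at mid-length it gives a moment of about 0.1 N m; in a light grip that end droops
- rack: wooden sloping rack with three bays, fixed, 252 mm wide (y), 165 mm deep (x). Origin on the table at the middle of its underside; x points uphill, y along its width, z up. The bays' floor is a plane rising 30 degrees along +x through (0, 0, 75 mm) of this frame. A lip 24 mm high closes the low front; a grinder lies lengthwise up and down the slope, its low end against the lip
- bay1 (a point): where a grinder's centre is when it rests in the left bay (rack y = +90 mm) against the lip, 18 mm above the sloping floor (measured square to it). Site axes are the rack's, not the slope's. Bays are 48 mm wide, 90 mm apart, parted by ribs 12 mm high near the low and high ends only; the middle 66 mm, where fingers go, has no ribs
- bay2 (a point): the same for the middle bay (rack y = 0)
- bay3 (a point): the same for the right bay (rack y = -90 mm)
- low1 (a point): where the heavy motor of a grinder (60 mm from its middle) is when it rests heavy end down in the left bay: 60 mm down the slope from bay1
- low2 (a point): the same for the middle bay
- low3 (a point): the same for the right bay
- keeper (a joint): orange comb-shaped keeper along the rack's front, m: 0 shut (a tab 30 mm wide stands over the low end of each bay, 42 mm above its floor, reaching 22 mm over a grinder), 0.045 fully open (slid to the rack's +y; the tabs stand clear of the bays, which can be loaded from above). Slides with about 1 N, stays where left
- keeper_handle (a point): grip point of the keeper's black upright handle, 14 mm thick along the rack's y, 20 mm along its x, top 23 mm above this point; the keeper's bar and tabs below it reach up to 18 mm below this point near by (34 mm right beside the handle). Moves with the keeper
- clamp (a joint): red clamp knob, rad: 0 fully tight (its steel plunger is down in front of the keeper's tooth, the shut keeper cannot move); grows turned anticlockwise seen from above, stop at 1.4; the plunger clears the tooth from about 0.95. If the keeper is not shut within 2 mm the plunger lands on the tooth and the knob cannot be tightened. Turns with 0.06 N m, stays where left
- clamp_grip (a point): grip point of the clamp knob, on its upright axis. Its red grip bar is 46 mm long along this point's x, 14 mm thick along y (pinch it along y); its top is 12 mm above this point, a 42 mm disc lies 20 mm below. Turns with the knob; at joint 0 its x lies along the rack's x
- can: bystander: drinks can, 66 mm across, 120 mm high, origin at the centre of its underside
- sauce: bystander: lidded cup of sauce, 94 mm across at the top, 78 mm high, origin at the centre of its underside
- napkins: bystander: stack of paper napkins, 120 x 120 x 70 mm high, origin at the centre of its underside
Things that resemble listed ones, but are neither listed nor needed, are in the scene too. What is shaped like the grinder3 but green or yellow is not meant. Leave any pink look-alike of the grinder1 alone.

How it is judged (in metres and radians):
On the way, in this order (a step that is already met when the one before it is completed fails the run):
1. the clamp knob is loosened (joint above 1.0 rad) (value of joint clamp above 1 rad), for 0.2 s.
2. the keeper is slid open (at least 38 mm) (value of joint keeper above 0.038 m), for 0.2 s.
3. with the keeper open, every grinder lies in a bay, heavy end down the slope, released (((distance between grinder1 and bay1 below 0.025 m and distance between motor1 and low1 below 0.027 m) or (distance between grinder1 and bay2 below 0.025 m and distance between motor1 and low2 below 0.027 m) or (distance between grinder1 and bay3 below 0.025 m and distance between motor1 and low3 below 0.027 m)) and linear speed of each of grinder1, grinder2, grinder3, grinder4 below 0.02 m/s and contact force between each of grinder1, grinder2, grinder3, grinder4 and the fingers below 0.1 N and ((distance between grinder2 and bay1 below 0.025 m and distance between motor2 and low1 below 0.027 m) or (distance between grinder2 and bay2 below 0.025 m and distance between motor2 and low2 below 0.027 m) or (distance between grinder2 and bay3 below 0.025 m and distance between motor2 and low3 below 0.027 m)) and ((distance between grinder3 and bay1 below 0.025 m and distance between motor3 and low1 below 0.027 m) or (distance between grinder3 and bay2 below 0.025 m and distance between motor3 and low2 below 0.027 m) or (distance between grinder3 and bay3 below 0.025 m and distance between motor3 and low3 below 0.027 m)) and ((distance between grinder4 and bay1 below 0.025 m and distance between motor4 and low1 below 0.027 m) or (distance between grinder4 and bay2 below 0.025 m and distance between motor4 and low2 below 0.027 m) or (distance between grinder4 and bay3 below 0.025 m and distance between motor4 and low3 below 0.027 m)) and value of joint keeper above 0.03 m), for 0.2 s.
At the end, for the whole second after the job is handed in: every grinder present rests released in a bay, its centre within 25 mm of the bay's point and its inner motor (heavy end) within 27 mm of the same bay's low point; keeper within 4 mm of shut, clamp knob within 0.2 rad of fully tight (((distance between grinder1 and bay1 below 0.025 m and distance between motor1 and low1 below 0.027 m) or (distance between grinder1 and bay2 below 0.025 m and distance between motor1 and low2 below 0.027 m) or (distance between grinder1 and bay3 below 0.025 m and distance between motor1 and low3 below 0.027 m)) and linear speed of each of grinder1, grinder2, grinder3, grinder4 below 0.02 m/s and contact force between each of grinder1, grinder2, grinder3, grinder4 and the fingers below 0.1 N and ((distance between grinder2 and bay1 below 0.025 m and distance between motor2 and low1 below 0.027 m) or (distance between grinder2 and bay2 below 0.025 m and distance between motor2 and low2 below 0.027 m) or (distance between grinder2 and bay3 below 0.025 m and distance between motor2 and low3 below 0.027 m)) and ((distance between grinder3 and bay1 below 0.025 m and distance between motor3 and low1 below 0.027 m) or (distance between grinder3 and bay2 below 0.025 m and distance between motor3 and low2 below 0.027 m) or (distance between grinder3 and bay3 below 0.025 m and distance between motor3 and low3 below 0.027 m)) and ((distance between grinder4 and bay1 below 0.025 m and distance between motor4 and low1 below 0.027 m) or (distance between grinder4 and bay2 below 0.025 m and distance between motor4 and low2 below 0.027 m) or (distance between grinder4 and bay3 below 0.025 m and distance between motor4 and low3 below 0.027 m)) and value of joint keeper below 0.004 m and value of joint clamp below 0.2 rad); the robot touches nothing.
It fails at once if the can is pushed more than 40 mm or tipped over (distance of can from where it was at the start of the episode above 0.04 m or angle between can's own z axis and vertical above 0.5 rad).
It fails at once if the sauce cup is pushed more than 40 mm or tipped over (distance of sauce from where it was at the start of the episode above 0.04 m or angle between sauce's own z axis and vertical above 0.5 rad).
It fails at once if the napkin stack is pushed more than 40 mm or tipped over (distance of napkins from where it was at the start of the episode above 0.04 m or angle between napkins's own z axis and vertical above 0.5 rad).
Of grinder1, grinder2 only 1 to 1 are there at a start; the rules pass over those that are not, and their reading is None.
Of grinder3, grinder4 only 1 to 2 are there at a start; the rules pass over those that are not, and their reading is None.
At some moment in a run one of grinder1, grinder2, grinder3, grinder4 may be knocked a few centimetres aside while the robot is not near it.
Once in a run the grip may slacken for a moment while it holds something.
It also fails if it takes over 210 s, if anything falls off the work surface, if the arm or the gripper's body presses on something with over 40 N, if the wrist force passes 120 N, or if a joint passes its speed limit or range.

### The arm

A 6-joint arm with a two-finger parallel gripper is mounted at the origin on the work surface. World frame = base frame: x ahead of the robot, y to its left, z up, the work surface at z = 0. Lengths are in mm, angles in degrees, forces in N, time in s.
With the tool pointing down it reaches from about 325 to 850 mm from the base axis. Payload 15.5 kg.
Tool frame: the origin (TCP) lies on the centre line of the jaws, within the pads' length; the fingertips stand 17 mm ahead of it and the grasp point (between the pads) lies 2 mm behind it; z points along the fingers, y is the line along which they close (so a half turn about z gives the same grasp; the last joint's range is limited). The gripper opens to 91 mm and grips with 3 to 60 N. Pads are 32 mm wide; open, the fingers measure 118 mm over their backs; the gripper's body (76 mm by 178 mm) begins 60 mm behind the grasp point.
Start: joints at [66.721, 28.281, 77.091, -0, 74.628, -5.472], TCP at [191.133, 595.058, 197.915] pointing down, gripper open.
Joint ranges: [-166.48, 166.48], [-47.26, 123.95], [12.59, 153.08], [-70.14, 250.14], [6.76, 159.57], [-176.63, 176.63]. Speed limits (degrees/s): [108.29, 108.29, 147.25, 172.46, 172.46, 172.46].

### API

Orientations are given as a 3x3 rotation matrix whose columns are the frame's x, y, z axes.
In Python, from bench import env gives the robot as it stands.
- The arm moves only by the tool drive_tool, never from a script. Its argument "moves" is a list of rows, each a list of 3 entries, a list of its own where there are three numbers: the turn, a rotation vector about the tool's x, y, z in degrees, then the shift along the tool's x, y, z in mm, then the finger opening in mm, from 0 to 91.2. A call has 1 to 5 rows; each row is the pose to reach, as a shift and turn from the pose commanded when the call began, along the tool's axes at that moment; what a row does not reach only later rows make up. A row lasts 1/12 s, in which the tool goes at most 41.7 mm and 7.16 degrees, less where a joint would pass 70% of its speed; a pose out of reach is approached as far as the arm can. A call with a gripper value outside its range is refused whole. The fingers move at their own pace and stop on an object; "grip_force" is the grip in N (left out, the last holds). Time passes only in rows, so rows that repeat a pose let the fingers close. It gives the time, the measured TCP pose, the force, the opening and the grip force at its end, in the units of the state.
- env.sense(): the state, without advancing time (a new reading comes with each control period).
- env.get_image(name): name is "scene" or "side" or "wrist"; returns the picture (480x640x3 uint8, blue, green, red); there is no depth.
- env.camera_model(name): a dict with "fov_y" (degrees; the focal length in pixels is half the picture's height over the tangent of half this angle, whatever the lens; pixels are square), "cx", "cy" (the principal point, pixels), "origin" and "rotation" of the camera in the world. Camera axes: x right, y up, looking along -z (the intrinsics and any distortion apply to the point x, -y, -z); pixel columns grow to the right and rows downward; lengths in mm; the calibration is good to about 2 mm. A picture is of the moment at which its call begins: read the wrist's pose just before it. camera_model takes no time and is no camera call; for the wrist camera it gives the pose at the moment of the call.
- env.hand_in(): hands the job in; it is judged then, once.
The state is a dict: "clock": time; "joints": joint angles; "joint_vel": joint speeds; "tau": joint torques, N m; "position": TCP position; "ee_rot": TCP orientation; "contact_force": force on the tool from outside, world axes, zero at the start; "torque": the same for the moment, N m; "opening": opening from 0.0 (shut) to 1.0 (fully open); "grip_force": force on a finger pad.
Only numpy, scipy, OpenCV 4.12 (cv2) and the standard library are available. Lean on these libraries where they do the work, as an engineer would, in place of code of your own. Each camera call takes 0.05 s, during which the arm holds its last target. There are 200 camera calls.

## Working session

There is one attempt and no reset: what is moved stays moved. The work goes in short steps, Python scripts to look and compute and a tool call to move; the robot and the scene stay as the last step left them, time stands still between calls to the robot, and variables do not carry over. Pictures are saved under pics/ and viewed, at most 14 in all, crops included, and the job is handed in when it is done.

Besides the shell and the picture viewer there is one more tool, called as name(argument=value, ...) on one line, values as JSON. drive_tool: Moves the arm, as the interface text tells. Its arguments: {"type":"object","properties":{"moves":{"type":"array","items":{"type":"array"}},"grip_force":{"type":"number"}},"required":["moves"]}

```bash
mkdir -p pics; ls; cat > h.py <<'E'
import numpy as np, cv2
from bench import env
def snap(n,f):
    im=env.get_image(n); cv2.imwrite('pics/'+f+'.png',im); return im
E
python3 - <<'E'
from h import *
for n in ("scene","side","wrist"):
    c=env.camera_model(n); print(n,c); snap(n,n+'0')
s=env.sense(); print(s)
E
```

```text
pics
scene {'fov_y': 52.50627832339817, 'cx': 333.0779636148983, 'cy': 233.41217599789482, 'origin': array([1316.10507446, -315.02580893,  671.50144392]), 'rotation': array([[ 0.49141621, -0.48629097,  0.72251726],
       [ 0.87092386,  0.27313361, -0.4085213 ],
       [ 0.00131647,  0.83001152,  0.5577447 ]])}
side {'fov_y': 45.58275481255818, 'cx': 309.2014549312766, 'cy': 237.9538602839274, 'origin': array([  166.81423825, -1060.4154702 ,   794.47628956]), 'rotation': array([[ 0.94065284,  0.1839027 , -0.28522279],
       [-0.33861823,  0.4526807 , -0.82487446],
       [-0.02258179,  0.87250214,  0.48808819]])}
wrist {'fov_y': 71.05290303322714, 'cx': 322.5776238374234, 'cy': 241.0538569266871, 'origin': array([126.95989866, 616.50275269, 384.3092142 ]), 'rotation': array([[ 3.07102729e-01, -9.21884263e-01, -2.36256894e-01],
       [ 9.51676368e-01,  2.97470882e-01,  7.63096668e-02],
       [-6.91344170e-05, -2.48275009e-01,  9.68689586e-01]])}
{'clock': 0.15, 'joints': array([ 6.67217673e+01,  2.83083999e+01,  7.71172500e+01, -6.69049912e-04,
        7.46299824e+01, -5.47038870e+00]), 'joint_vel': array([ 0.07906716, -0.08704179, -0.1411399 , -0.03651099, -0.04277617,
        0.1384572 ]), 'tau': array([ 1.47329923e-03, -8.79196715e+01, -3.82051599e+01,  7.06290314e-02,
        5.02174348e-02, -9.93455131e-06]), 'position': array([191.00744328, 594.77907124, 197.46708273]), 'ee_rot': array([[-9.52088466e-01,  3.05822519e-01, -3.73380053e-04],
       [ 3.05822736e-01,  9.52088048e-01, -8.96377078e-04],
       [ 8.13583896e-05, -9.67618387e-04, -9.99999529e-01]]), 'contact_force': array([ 0.11411971, -0.22433227, -0.52792354]), 'torque': array([-0.00287529,  0.00443539,  0.01056637]), 'grip_force': 0.0, 'opening': 0.998576729220059}
```

View pics/scene0.png

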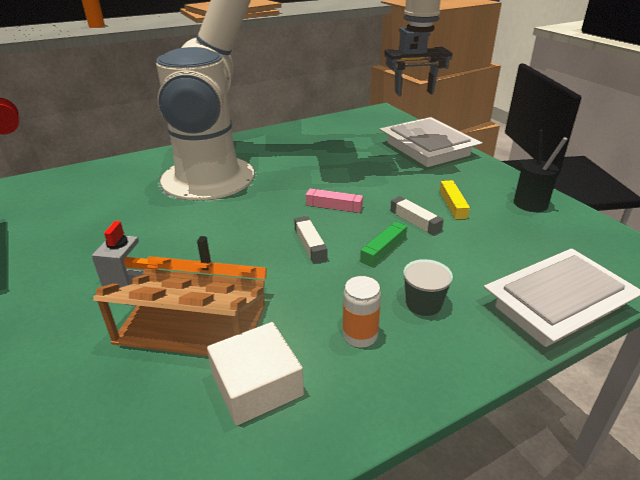

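View pics/side0.png

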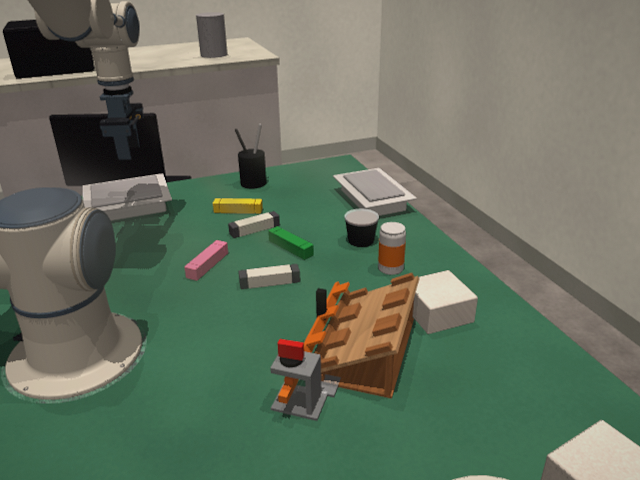

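The scene picture shows the rack at (180,300), knob at (115,235), black handle at (204,250) and the can, cup and napkins. Of the bars, the white ones with dark caps, at (311,238) and (416,214), are the grinders. The pink (334,200), green (384,243) and yellow (454,199) ones are decoys. The side view agrees, with white bars at (268,276) and (255,224).

```bash
cat >> h.py <<'E'
def ray(c,p):
    f=240/np.tan(np.radians(c['fov_y']/2))
    d=c['rotation']@np.array([(p[0]-c['cx'])/f,-(p[1]-c['cy'])/f,-1]); return c['origin'],d/np.linalg.norm(d)
def cast(c,p,z):
    o,d=ray(c,p); return o+d*(z-o[2])/d[2]
def tri(c1,p1,c2,p2):
    o1,d1=ray(c1,p1);o2,d2=ray(c2,p2)
    t=np.linalg.lstsq(np.c_[d1,-d2],o2-o1,rcond=None)[0]
    a,b=o1+d1*t[0],o2+d2*t[1]; return (a+b)/2,np.linalg.norm(a-b)
def proj(c,P):
    f=240/np.tan(np.radians(c['fov_y']/2)); q=c['rotation'].T@(np.array(P,float)-c['origin'])
    return np.array([c['cx']-f*q[0]/q[2],c['cy']+f*q[1]/q[2]])
E
python3 - <<'E'
from h import *
np.set_printoptions(precision=1,suppress=True)
cs,cd=env.camera_model('scene'),env.camera_model('side')
for n,a,b in [('knob',(115,233),(291,350)),('handletop',(203,238),(321,291)),('g A',(311,238),(268,276)),('g B',(416,214),(255,224))]:
    print(n,*tri(cs,a,cd,b))
for a in [(296,222),(323,253),(311,238),(395,203),(436,225),(416,214)]: print(a,cast(cs,a,36)[:2])
ims=[cv2.imread('pics/scene0.png')[210:360,80:280],cv2.imread('pics/side0.png')[270:420,265:465]]
cv2.imwrite('pics/crop.png',np.vstack([cv2.resize(i,(800,600),interpolation=cv2.INTER_CUBIC)[:, :] for i in ims])[::1])
cv2.imwrite('pics/cs.png',cv2.resize(ims[0],(800,600),interpolation=cv2.INTER_CUBIC))
cv2.imwrite('pics/cd.png',cv2.resize(ims[1],(800,600),interpolation=cv2.INTER_CUBIC))
E
```

```text
knob [ 390.1 -297.6  123.1] 2.0287125603149003
handletop [ 503.2 -150.3  128.3] 3.3976681965054616
g A [459.6 109.   17.1] 0.020445221885360448
g B [500.8 388.   20.6] 2.532169279429855
(296, 222) [405.6  96.4]
(323, 253) [549.5  92.9]
(311, 238) [484.4  96.7]
(395, 203) [448.5 359.1]
(436, 225) [582.5 384.1]
(416, 214) [518.5 373.1]
```

View pics/cs.png

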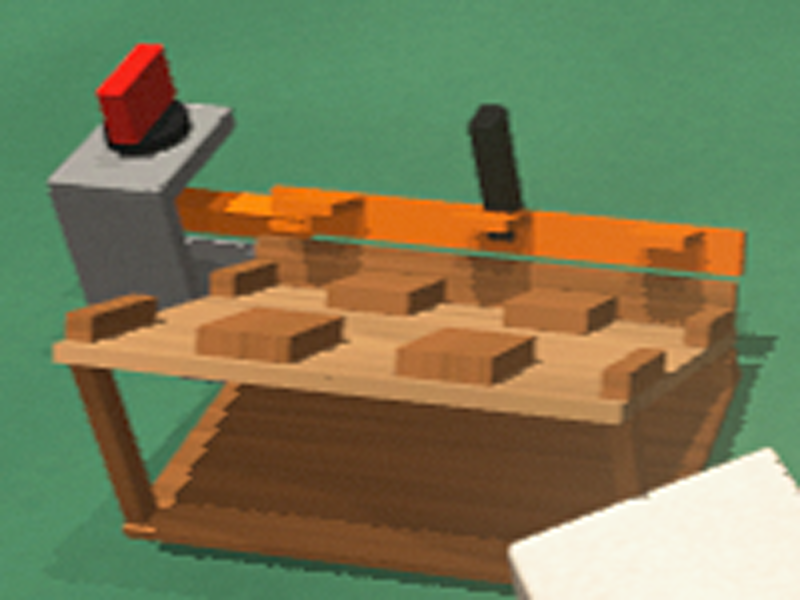

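View pics/cd.png

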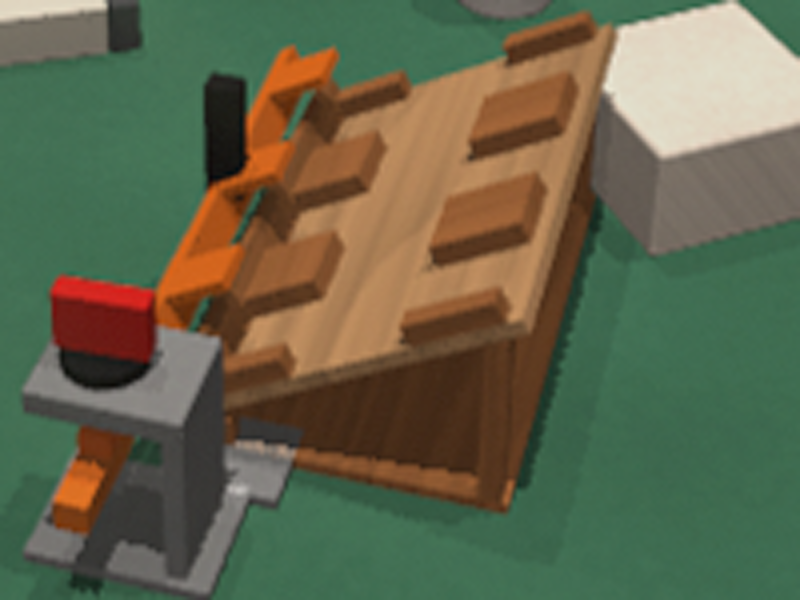

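```bash
python3 - <<'E'
from h import *
np.set_printoptions(precision=1,suppress=True)
cs,cd=env.camera_model('scene'),env.camera_model('side')
S=lambda p:(80+p[0]/4,210+p[1]/4)
D=lambda p:(265+p[0]/4,270+p[1]/4)
a,e=tri(cs,S((55,345)),cd,D((527,327)));b,e2=tri(cs,S((627,402)),cd,D((612,30)))
print(a,e,b,e2); v=b-a; print(np.linalg.norm(v),'yaw',np.degrees(np.arctan2(-v[0],v[1])))
print('handle',*tri(cs,S((489,112)),cd,D((226,79))))
print('bar',*tri(cs,S((130,72)),cd,D((104,290))))
E
```

```text
[ 566.7 -362.3  116.6] 3.8739534823527433 [ 721.1 -162.2  116.5] 5.4964655297991545
252.744910649332 yaw -37.6376716505541
handle [ 504.5 -151.4  130.6] 1.248384628656987
bar [ 391.7 -298.2  138.3] 1.679351760378567
```

```bash
cat >> h.py <<'E'
np.set_printoptions(precision=1,suppress=True)
from scipy.spatial.transform import Rotation as R
def Rd(yaw): # tool down, x at yaw (world deg)
    x=np.array([np.cos(np.radians(yaw)),np.sin(np.radians(yaw)),0]); z=np.array([0,0,-1.]); return np.c_[x,np.cross(z,x),z]
def cur():
    s=env.sense(); return s['position'].copy(),s['ee_rot'].copy()
def plan(way,pose=None,dm=195,am=35):
    """way: list of (P, Rot, total turn about tool z hint or None); prints one line per call"""
    p,r=pose or cur()
    for P,Q in way:
        P=np.array(P,float); rv=R.from_matrix(r.T@Q).as_rotvec(degrees=True)
        n=max(1,int(np.ceil(max(np.linalg.norm(P-p)/dm,np.linalg.norm(rv)/am))))
        p0,r0=p.copy(),r.copy()
        for i in range(1,n+1):
            pn=p0+(P-p0)*i/n; rn=r0@R.from_rotvec(rv*i/n,degrees=True).as_matrix()
            print('turn',np.round(R.from_matrix(r.T@rn).as_rotvec(degrees=True),1).tolist(),'shift',np.round(r.T@(pn-p),1).tolist())
            p,r=pn,rn
        print('-- at',P)
    return p,r
RX=-37.6; RO=np.array([587.4,-218.7,0])
def rw(x,y,z=0): # rack -> world
    c,s=np.cos(np.radians(RX)),np.sin(np.radians(RX)); return RO+np.array([c*x-s*y,s*x+c*y,z])
E
python3 - <<'E'
from h import *
plan([((480,250,280),Rd(72)),((420,-230,260),Rd(-37.6))])
E
```

```text
turn [-0.0, 0.0, 30.1] shift [-126.9, -80.0, -27.4]
turn [-0.0, 0.0, 30.1] shift [-149.9, -5.7, -27.5]
turn [-0.0, 0.0, 30.1] shift [-132.5, 70.2, -27.5]
-- at [480. 250. 280.]
turn [-0.0, 0.0, 27.4] shift [-118.8, 22.8, 5.0]
turn [0.0, 0.0, 27.4] shift [-94.9, 74.9, 5.0]
turn [0.0, 0.0, 27.4] shift [-49.8, 110.2, 5.0]
turn [0.0, 0.0, 27.4] shift [6.5, 120.8, 5.0]
-- at [ 420. -230.  260.]
```

drive_tool(moves=[[[0,0,30],[-127,-80,-27],91],[[0,0,30],[-127,-80,-27],91],[[0,0,30],[-127,-80,-27],91],[[0,0,30],[-127,-80,-27],91],[[0,0,30],[-127,-80,-27],91]])

```text
clock: 0.57
position: [290.6, 476.9, 225.9]
ee_rot: [[-0.663, 0.748, 0.001], [0.748, 0.663, -0.0], [-0.001, 0.001, -1.0]]
contact_force: [0.1, -0.7, -0.2]
opening: 0.999
grip_force: 0.0
```

drive_tool(moves=[[[0,0,30],[-150,-6,-27],91],[[0,0,30],[-150,-6,-27],91],[[0,0,30],[-150,-6,-27],91],[[0,0,30],[-150,-6,-27],91],[[0,0,30],[-150,-6,-27],91]])

```text
clock: 0.98
position: [386.9, 362.1, 252.8]
ee_rot: [[-0.201, 0.98, 0.002], [0.98, 0.201, -0.0], [-0.0, 0.002, -1.0]]
contact_force: [-0.9, 0.5, -0.1]
opening: 1.0
grip_force: 0.0
```

drive_tool(moves=[[[0,0,30],[-132,70,-27],91],[[0,0,30],[-132,70,-27],91],[[0,0,30],[-132,70,-27],91],[[0,0,30],[-132,70,-27],91],[[0,0,30],[-132,70,-27],91]])

```text
clock: 1.4
position: [483.2, 248.0, 279.5]
ee_rot: [[0.316, 0.949, 0.002], [0.949, -0.316, -0.0], [0.0, 0.002, -1.0]]
contact_force: [-1.2, -0.5, 0.2]
opening: 0.998
grip_force: 0.0
```

drive_tool(moves=[[[0,0,27],[-119,23,5],91],[[0,0,27],[-119,23,5],91],[[0,0,27],[-119,23,5],91],[[0,0,27],[-119,23,5],91],[[0,0,27],[-119,23,5],91]])

```text
clock: 1.82
position: [465.2, 129.6, 273.7]
ee_rot: [[0.709, 0.705, -0.001], [0.705, -0.709, 0.0], [-0.0, -0.0, -1.0]]
contact_force: [0.5, 0.2, 0.1]
opening: 0.992
grip_force: 0.0
```

drive_tool(moves=[[[0,0,27],[-95,75,5],91],[[0,0,27],[-95,75,5],91],[[0,0,27],[-95,75,5],91],[[0,0,27],[-95,75,5],91],[[0,0,27],[-95,75,5],91]])

```text
clock: 2.23
position: [452.1, 9.9, 268.8]
ee_rot: [[0.951, 0.31, -0.0], [0.31, -0.951, 0.0], [-0.0, -0.0, -1.0]]
contact_force: [-0.3, 0.9, -0.2]
opening: 0.995
grip_force: 0.0
```

drive_tool(moves=[[[0,0,27],[-50,110,5],91],[[0,0,27],[-50,110,5],91],[[0,0,27],[-50,110,5],91],[[0,0,27],[-50,110,5],91],[[0,0,27],[-50,110,5],91]])

```text
clock: 2.65
position: [439.4, -109.8, 263.7]
ee_rot: [[0.988, -0.153, -0.0], [-0.153, -0.988, 0.001], [-0.0, -0.001, -1.0]]
contact_force: [-0.2, -0.2, 0.6]
opening: 0.997
grip_force: 0.0
```

drive_tool(moves=[[[0,0,27],[6,121,5],91],[[0,0,27],[6,121,5],91],[[0,0,27],[6,121,5],91],[[0,0,27],[6,121,5],91],[[0,0,27],[6,121,5],91]])

```text
clock: 3.07
position: [427.1, -230.0, 258.6]
ee_rot: [[0.813, -0.583, -0.0], [-0.583, -0.813, 0.001], [-0.001, -0.001, -1.0]]
contact_force: [0.3, 0.5, -0.5]
opening: 0.998
grip_force: 0.0
```

Motion is accurate. Look with the wrist camera.

```bash
python3 - <<'E'
from h import *
c=env.camera_model('wrist'); im=snap('wrist','w1')
print(c['origin'], proj(c,(391.7,-298.2,138)),proj(c,(504.5,-151.4,130)),proj(c,rw(0,0,75)))
hsv=cv2.cvtColor(im,cv2.COLOR_BGR2HSV)
m=((hsv[...,0]<6)|(hsv[...,0]>174))&(hsv[...,1]>170)&(hsv[...,2]>90)
for q in cv2.findContours(m.astype(np.uint8),0,2)[0]:
    if cv2.contourArea(q)>300:
        r=cv2.minAreaRect(q); b=cv2.boxPoints(r); print(r, [cast(c,x,136)[:2] for x in b])
E
```

```text
[ 486.2 -270.5  445.5] [406.5 221.7] [210.  213.9] [224.8 102.4]
```

View pics/w1.png

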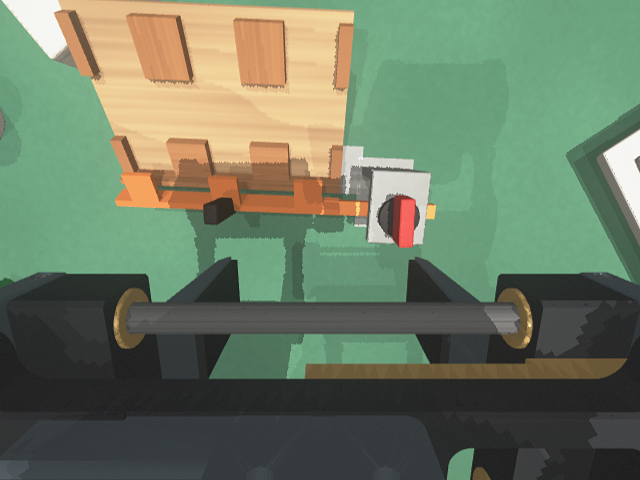

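```bash
python3 - <<'E'
from h import *
c=env.camera_model('wrist');cs,cd=env.camera_model('scene'),env.camera_model('side')
im=cv2.imread('pics/w1.png'); hsv=cv2.cvtColor(im,cv2.COLOR_BGR2HSV)
print(hsv[222,404],hsv[235,412])
m=((hsv[...,0]<6)|(hsv[...,0]>174))&(hsv[...,1]>170)&(hsv[...,2]>90)
m[:, :370]=0;m[260:]=0
n,l,st,ce=cv2.connectedComponentsWithStats(m.astype(np.uint8));print(st[1:],ce[1:])
S=lambda p:(80+p[0]/4,210+p[1]/4)
D=lambda p:(265+p[0]/4,270+p[1]/4)
print('bar', tri(c,(404,220),cs,S((130,72))),tri(c,(404,220),cd,D((104,290))))
print('hand',tri(c,(211,214),cs,S((489,112))),tri(c,(211,214),cd,D((226,79))))
print('hi-y corner',tri(c,(354,12),cs,S((55,345))),tri(c,(354,12),cd,D((527,327))), proj(c,rw(71.4,-126,116.2)))
print('keeper ends z?',cast(c,(435,211),85),cast(c,(116,200),85))
big=cv2.resize(im[120:260,100:460],(800,311),interpolation=cv2.INTER_CUBIC); cv2.imwrite('pics/w1c.png',big)
E
```

```text
[  1 152 245] [  1 174 246]
[[403 199   1   1   1]
 [405 199   8   1   8]
 [401 200   1   8   8]
 [414 200   1   1   1]
 [414 202   1   1   1]
 [414 204   1   9   9]
 [401 209   1   1   1]
 [400 211   1  15  15]
 [413 219   1   7   7]
 [413 227   1   3   3]
 [399 229   2  18  22]
 [412 234   1  12  12]
 [402 246   3   1   3]
 [407 246   4   1   4]] [[403.  199. ]
 [408.5 199. ]
 [401.  203.5]
 [414.  200. ]
 [414.  202. ]
 [414.  208. ]
 [401.  209. ]
 [400.  218. ]
 [413.  222. ]
 [413.  228. ]
 [399.2 237.1]
 [412.  239.5]
 [403.  246. ]
 [408.5 246. ]]
bar (array([ 394.9, -297.5,  139.2]), np.float64(2.5615724783094427)) (array([ 393.1, -295.9,  136.6]), np.float64(2.550273727699224))
hand (array([ 503.3, -150.7,  130.4]), np.float64(0.04047564167765966)) (array([ 504.1, -151. ,  130. ]), np.float64(1.7711051512730351))
hi-y corner (array([ 567.2, -359.9,  118.3]), np.float64(1.8989516872255483)) (array([ 569. , -360.6,  112.5]), np.float64(0.6307576765461717)) [357.   10.8]
keeper ends z? [ 368.  -333.6   85. ] [576.5 -60.2  85. ]
```

View pics/w1c.png

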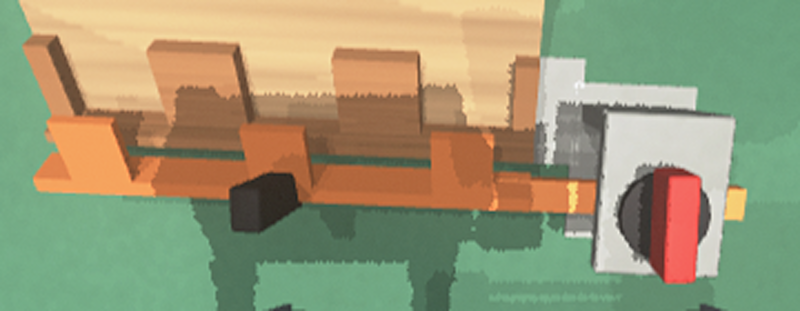

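```bash
python3 - <<'E'
from h import *
c=env.camera_model('wrist')
P=[cast(c,p,137.5) for p in ((407,223),(408.5,199.5),(406,247))]; print(P)
d=P[1]-P[2]; print(np.linalg.norm(d),np.degrees(np.arctan2(d[1],d[0])))
x,y=P[0][:2]
plan([((x,y,170),Rd(-37.6)),((x,y,130),Rd(-37.6))])
E
```

```text
[array([ 390.5, -297.2,  137.5]), array([ 408.4, -309.9,  137.5]), array([ 371.3, -284.1,  137.5])]
45.17704324813192 -34.718209173503006
turn [-0.0, 0.0, 2.3] shift [9.6, 76.8, 88.6]
-- at [ 390.5 -297.2  170. ]
turn [-0.0, -0.0, 0.0] shift [-0.0, -0.0, 40.0]
-- at [ 390.5 -297.2  130. ]
```

drive_tool(moves=[[[0,0,1.5],[9,77,60],45],[[0,0,1.5],[9,77,88],45],[[0,0,1.5],[9,77,88],45],[[0,0,1.5],[9,77,110],45],[[0,0,1.5],[9,77,128],45]])

```text
clock: 3.53
position: [388.7, -296.3, 129.3]
ee_rot: [[0.802, -0.598, -0.001], [-0.598, -0.802, 0.001], [-0.001, -0.001, -1.0]]
contact_force: [-0.2, 0.1, -0.3]
opening: 0.663
grip_force: 0.0
```

drive_tool(moves=[[[0,0,0],[0,0,0],0],[[0,0,0],[0,0,0],0],[[0,0,0],[0,0,0],0],[[0,0,0],[0,0,0],0],[[0,0,0],[0,0,0],0]], grip_force=15)

```text
clock: 3.95
position: [389.3, -298.2, 132.1]
ee_rot: [[0.797, -0.604, 0.001], [-0.604, -0.797, -0.001], [0.002, 0.0, -1.0]]
contact_force: [0.2, -0.2, 0.2]
opening: 0.293
grip_force: 0.0
```

drive_tool(moves=[[[0,0,0],[0,0,0],0],[[0,0,0],[0,0,0],0],[[0,0,0],[0,0,0],0],[[0,0,0],[0,0,0],0],[[0,0,0],[0,0,0],0]])

```text
clock: 4.37
position: [388.4, -298.3, 131.0]
ee_rot: [[0.795, -0.606, 0.0], [-0.606, -0.795, -0.0], [0.0, 0.0, -1.0]]
contact_force: [-0.2, 0.1, 0.0]
opening: 0.009
grip_force: 0.0
```

drive_tool(moves=[[[0,0,-5],[0,0,0],0],[[0,0,-10],[0,0,0],0],[[0,0,-15],[0,0,0],0],[[0,0,-20],[0,0,0],0],[[0,0,-25],[0,0,0],0]])

```text
clock: 4.78
position: [388.4, -298.3, 130.9]
ee_rot: [[0.978, -0.209, -0.0], [-0.209, -0.978, 0.0], [-0.0, -0.0, -1.0]]
contact_force: [0.7, 1.2, 0.1]
opening: 0.002
grip_force: 0.0
```

```bash
python3 - <<'E'
from h import *
a=snap('side','d2')[300:420,230:390];b=snap('wrist','w2')
c=snap('scene','s2')[190:310,60:220]
cv2.imwrite('pics/c2.png',np.vstack([np.hstack([cv2.resize(a,(400,300)),cv2.resize(c,(400,300))]),np.hstack([cv2.resize(b,(400,300)),np.zeros((300,400,3),np.uint8)])]))
E
```

```text
(no output)
```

View pics/c2.png

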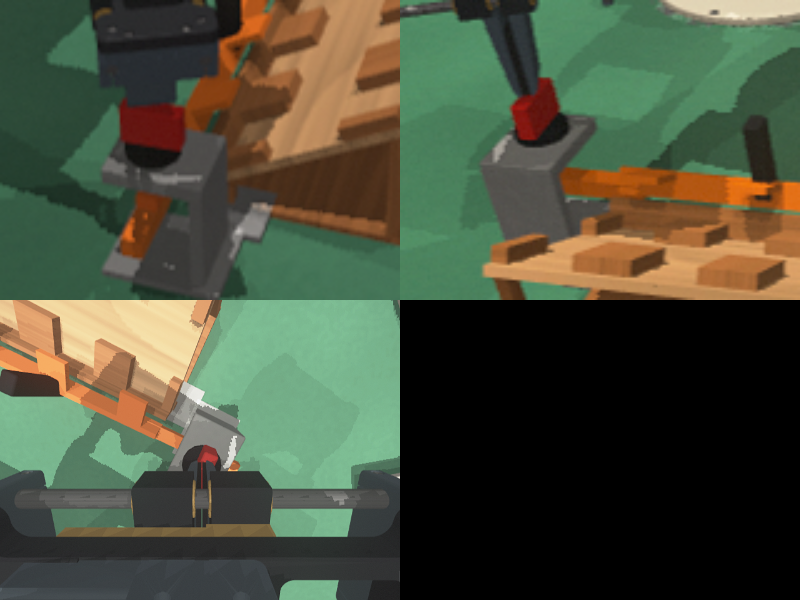

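```bash
python3 - <<'E'
from h import *
s=env.sense();print(s['position'])
T=s['position']-[0,0,17]
for n in('scene','side','wrist'):
    c=env.camera_model(n);print(n,proj(c,T),proj(c,T+[0,0,-10]),proj(c,T+[0,0,60]),c.keys())
a=cv2.imread('pics/d2.png')[280:400,230:350];c=cv2.imread('pics/s2.png')[190:310,60:180]
cv2.imwrite('pics/c3.png',np.hstack([cv2.resize(x,(400,400),interpolation=cv2.INTER_CUBIC) for x in(a,c)]))
E
```

```text
[ 388.4 -298.3  130.9]
scene [115.4 236.9] [116.6 241. ] [107.8 211.7] dict_keys(['fov_y', 'cx', 'cy', 'origin', 'rotation'])
side [290.1 354. ] [290.3 358.3] [288.8 327.4] dict_keys(['fov_y', 'cx', 'cy', 'origin', 'rotation'])
wrist [324.2 270.8] [324.1 265.8] [324.7 313.6] dict_keys(['fov_y', 'cx', 'cy', 'origin', 'rotation'])
```

View pics/c3.png

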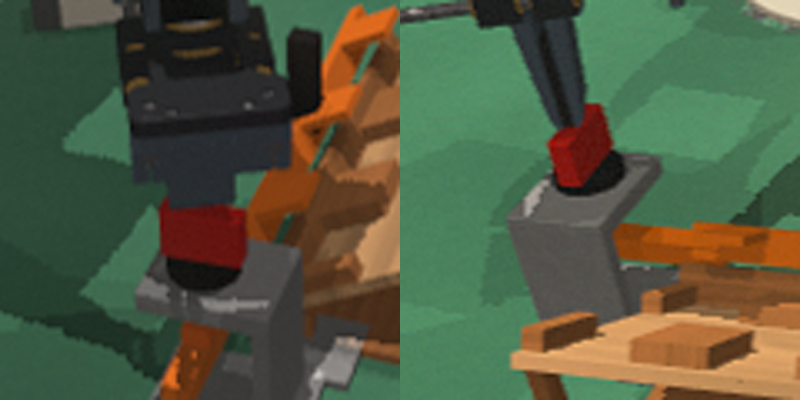

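```bash
python3 - <<'E'
from h import *
c=env.camera_model('wrist')
w=cv2.imread('pics/w2.png')
for z in(113,137.5):
  for d in(-23,0,23):
    print(z,d,proj(c,np.array([390,-297,z])+d*np.array([.8,-.6,0])))
cv2.imwrite('pics/c4.png',cv2.resize(w[200:320,240:400],(800,600),interpolation=cv2.INTER_CUBIC))
E
```

```text
113 -23 [307.3 298.6]
113 0 [321.7 268.4]
113 23 [336.8 236.7]
137.5 -23 [305.5 315.9]
137.5 0 [321.6 282.5]
137.5 23 [338.6 247.1]
```

View pics/c4.png

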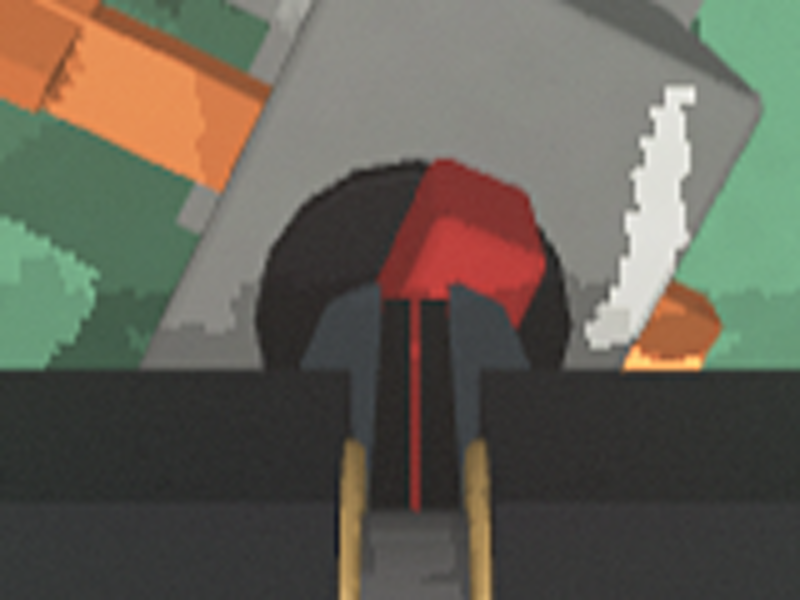

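drive_tool(moves=[[[0,0,7],[0,0,-15],45],[[0,0,13],[0,0,-15],45],[[0,0,19],[0,0,-15],45],[[0,0,25],[0,0,-15],45],[[0,0,25],[0,0,-15],45]])

```text
clock: 5.35
position: [388.4, -298.3, 146.0]
ee_rot: [[0.79, -0.613, 0.0], [-0.613, -0.79, -0.0], [0.0, -0.0, -1.0]]
contact_force: [0.8, 0.9, -0.5]
opening: 0.342
grip_force: 0.0
```

drive_tool(moves=[[[0,0,0],[0,0,0],45],[[0,0,0],[0,0,5],45],[[0,0,0],[0,0,15],45],[[0,0,0],[0,0,25],45],[[0,0,0],[0,0,25],45]])

```text
clock: 5.77
position: [387.7, -297.6, 119.3]
ee_rot: [[0.796, -0.605, -0.002], [-0.605, -0.796, 0.002], [-0.003, -0.0, -1.0]]
contact_force: [0.4, 0.5, -0.8]
opening: 0.493
grip_force: 0.0
```

drive_tool(moves=[[[0,0,0],[0,0,3],45],[[0,0,0],[0,0,5],45],[[0,0,0],[0,0,5],20],[[0,0,0],[0,0,5],10],[[0,0,0],[0,0,5],0]])

```text
clock: 6.18
position: [388.6, -298.4, 116.2]
ee_rot: [[0.795, -0.606, 0.0], [-0.606, -0.795, -0.0], [0.0, 0.0, -1.0]]
contact_force: [0.4, -0.6, -0.2]
opening: 0.305
grip_force: 0.0
```

drive_tool(moves=[[[0,0,0],[0,0,0],0],[[0,0,0],[0,0,0],0],[[0,0,0],[0,0,0],0],[[0,0,0],[0,0,0],0],[[0,0,0],[0,0,0],0]])

```text
clock: 6.6
position: [388.7, -298.3, 116.1]
ee_rot: [[0.795, -0.606, 0.0], [-0.606, -0.795, -0.0], [0.001, -0.0, -1.0]]
contact_force: [2.8, 2.1, 4.3]
opening: 0.149
grip_force: 14.9
```

drive_tool(moves=[[[0,0,-6],[0,0,0],0],[[0,0,-12],[0,0,0],0],[[0,0,-18],[0,0,0],0],[[0,0,-24],[0,0,0],0],[[0,0,-30],[0,0,0],0]])

```text
clock: 7.02
position: [388.8, -298.1, 116.1]
ee_rot: [[0.992, -0.122, 0.001], [-0.122, -0.992, 0.0], [0.001, -0.0, -1.0]]
contact_force: [3.6, 4.1, 4.5]
opening: 0.15
grip_force: 15.0
```

drive_tool(moves=[[[0,0,-6],[0,0,0],0],[[0,0,-12],[0,0,0],0],[[0,0,-18],[0,0,0],0],[[0,0,-24],[0,0,0],0],[[0,0,-30],[0,0,0],0]])

```text
clock: 7.43
position: [388.7, -297.9, 116.1]
ee_rot: [[0.921, 0.39, 0.001], [0.39, -0.921, 0.0], [0.001, -0.0, -1.0]]
contact_force: [3.1, 5.2, 6.0]
opening: 0.152
grip_force: 15.0
```

drive_tool(moves=[[[0,0,-5],[0,0,0],0],[[0,0,-10],[0,0,0],0],[[0,0,-15],[0,0,0],0],[[0,0,-18],[0,0,0],0],[[0,0,-18],[0,0,0],0]])

```text
clock: 7.85
position: [388.6, -297.8, 116.1]
ee_rot: [[0.756, 0.655, 0.0], [0.655, -0.756, 0.001], [0.001, -0.0, -1.0]]
contact_force: [3.6, 5.0, 6.3]
opening: 0.154
grip_force: 15.0
```

drive_tool(moves=[[[0,0,0],[0,0,0],60],[[0,0,0],[0,0,0],60],[[0,0,0],[0,0,0],60],[[0,0,0],[0,0,-30],60],[[0,0,0],[0,0,-69],60]])

```text
clock: 8.27
position: [386.9, -297.0, 183.5]
ee_rot: [[0.758, 0.652, -0.004], [0.652, -0.758, 0.004], [-0.001, -0.006, -1.0]]
contact_force: [0.4, -1.2, 0.0]
opening: 0.485
grip_force: 0.0
```

```bash
python3 - <<'E'
from h import *
print(cur())
r=Rd(-37.6)
plan([((503.6,-151,185),r),((503.6,-151,140),r)])
E
```

```text
(array([ 386.9, -297. ,  183.5]), array([[ 0.8,  0.7, -0. ],
       [ 0.7, -0.8,  0. ],
       [-0. , -0. , -1. ]]))
turn [-0.1, 0.1, 26.1] shift [61.2, -11.6, -0.5]
turn [-0.1, 0.1, 26.1] shift [49.9, -37.3, -0.4]
turn [-0.1, 0.1, 26.1] shift [28.4, -55.4, -0.4]
-- at [ 503.6 -151.   185. ]
turn [0.0, -0.0, -0.0] shift [-0.0, -0.0, 45.0]
-- at [ 503.6 -151.   140. ]
```

drive_tool(moves=[[[0,0,26],[61,-12,0],60],[[0,0,26],[61,-12,0],60],[[0,0,26],[61,-12,0],60],[[0,0,26],[61,-12,0],60],[[0,0,26],[61,-12,0],60]])

```text
clock: 8.68
position: [427.0, -249.1, 184.9]
ee_rot: [[0.968, 0.249, -0.0], [0.249, -0.968, -0.0], [-0.0, 0.0, -1.0]]
contact_force: [0.0, 0.1, -1.2]
opening: 0.657
grip_force: 0.0
```

drive_tool(moves=[[[0,0,26],[50,-37,0],60],[[0,0,26],[50,-37,0],60],[[0,0,26],[50,-37,0],60],[[0,0,26],[50,-37,0],60],[[0,0,26],[50,-37,0],60]])

```text
clock: 9.1
position: [465.9, -200.8, 184.8]
ee_rot: [[0.98, -0.197, -0.0], [-0.197, -0.98, 0.0], [-0.0, 0.0, -1.0]]
contact_force: [0.9, -0.0, 0.1]
opening: 0.659
grip_force: 0.0
```

drive_tool(moves=[[[0,0,26],[28,-55,0],60],[[0,0,26],[28,-55,0],60],[[0,0,26],[28,-55,0],60],[[0,0,26],[28,-55,0],60],[[0,0,26],[28,-55,0],60]])

```text
clock: 9.52
position: [504.0, -152.5, 184.8]
ee_rot: [[0.796, -0.605, -0.0], [-0.605, -0.796, 0.0], [-0.0, 0.0, -1.0]]
contact_force: [-0.4, -0.0, 0.0]
opening: 0.662
grip_force: 0.0
```

```bash
python3 - <<'E'
from h import *
print(cur(), env.sense()['opening']); 
c=env.camera_model('wrist'); snap('wrist','w3')
# knob bar angle check
print(proj(c,(390,-297,137.5)),proj(c,(503.6,-151,130)),proj(c,(503.6,-151,110)))
E
```

```text
(array([ 504. , -152.5,  184.8]), array([[ 0.8, -0.6, -0. ],
       [-0.6, -0.8,  0. ],
       [-0. ,  0. , -1. ]])) 0.6620200053959262
[577.4 260.1] [323.8 254.7] [323.7 247.6]
```

View pics/w3.png

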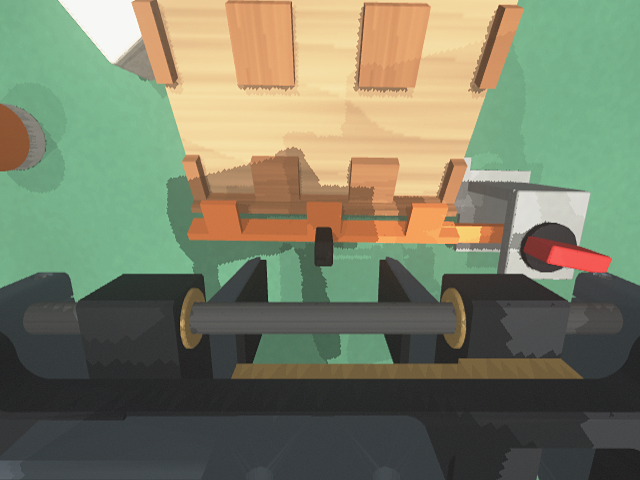

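drive_tool(moves=[[[0,0,0],[0,0,30],45],[[0,0,0],[0,0,55],45],[[0,0,0],[0,0,70],40],[[0,0,0],[0,0,79],30],[[0,0,0],[0,0,79],0]], grip_force=12)

```text
clock: 9.98
position: [503.0, -152.5, 104.4]
ee_rot: [[0.798, -0.603, -0.003], [-0.603, -0.798, 0.001], [-0.003, 0.001, -1.0]]
contact_force: [-0.8, 0.6, 0.7]
opening: 0.322
grip_force: 0.0
```

drive_tool(moves=[[[0,0,0],[0,0,0],0],[[0,0,0],[0,0,0],0],[[0,0,0],[0,0,0],0],[[0,0,0],[0,0,0],0],[[0,0,0],[0,0,0],0]])

```text
clock: 10.4
position: [504.7, -152.8, 106.8]
ee_rot: [[0.796, -0.606, 0.002], [-0.606, -0.796, -0.001], [0.002, -0.0, -1.0]]
contact_force: [-0.6, -1.1, 7.7]
opening: 0.151
grip_force: 12.0
```

drive_tool(moves=[[[0,0,0],[0,0,0],0],[[0,0,0],[0,0,0],0],[[0,0,0],[0,0,0],0],[[0,0,0],[0,0,0],0],[[0,0,0],[0,0,0],0]])

```text
clock: 10.82
position: [504.8, -152.8, 106.8]
ee_rot: [[0.796, -0.606, 0.002], [-0.606, -0.796, -0.001], [0.002, -0.0, -1.0]]
contact_force: [-0.9, -0.2, 7.8]
opening: 0.152
grip_force: 12.0
```

drive_tool(moves=[[[0,0,0],[0,-10,0],0],[[0,0,0],[0,-20,0],0],[[0,0,0],[0,-30,0],0],[[0,0,0],[0,-39,0],0],[[0,0,0],[0,-46,0],0]])

```text
clock: 11.23
position: [533.1, -116.3, 106.7]
ee_rot: [[0.796, -0.605, 0.002], [-0.605, -0.796, -0.002], [0.003, 0.001, -1.0]]
contact_force: [-8.6, -23.9, 8.3]
opening: 0.191
grip_force: 12.0
```

drive_tool(moves=[[[0,0,0],[0,0,0],0],[[0,0,0],[0,0,0],0],[[0,0,0],[0,0,0],60],[[0,0,0],[0,0,0],60],[[0,0,0],[0,0,0],60]])

```text
clock: 11.65
position: [531.9, -115.6, 106.0]
ee_rot: [[0.796, -0.606, -0.0], [-0.606, -0.796, 0.0], [-0.0, -0.0, -1.0]]
contact_force: [-0.3, -0.7, 0.3]
opening: 0.339
grip_force: 0.0
```

```bash
python3 - <<'E'
from h import *
c=env.camera_model('wrist'); p,r=cur()
# camera in tool frame -> w3 pose
o=r.T@(c['origin']-p); Rc=r.T@c['rotation']; print(o)
r3=Rd(np.degrees(np.arctan2(-.605,.796))); p3=np.array([504,-152.5,184.8])
np.savez('cam.npz',o=o,Rc=Rc)
c3=dict(c,origin=p3+r3@o,rotation=r3@Rc)
print(proj(c3,(503.6,-151,130)))
hi=lambda x,y,z:(round(x),proj(c3,rw(x,y,z)))
s3=np.tan(np.radians(30))
for y in(126,-126):
  print('edge y',y,[proj(c3,rw(x,y,75+s3*x)) for x in(-50,0,30)])
for y in (48-3,-45): print('mid rib',y,[proj(c3,rw(x,y,75+s3*x+12)) for x in(-50,40)])
plan([((470,-60,280),Rd(-20)),((390,97,300),Rd(0))],pose=(p-[0,0,70],r))
E
```

```text
[  71.5   -1.6 -186.9]
[323.9 254.7]
edge y 126 [array([193.8, 170.3]), array([175.4, 110.3]), array([161.6,  65.1])]
edge y -126 [array([459.4, 171.7]), array([479.5, 111.8]), array([494.6,  66.8])]
mid rib 45 [array([277.5, 171.3]), array([264.2,  43.4])]
mid rib -45 [array([376. , 171.8]), array([393.1,  44.1])]
turn [-0.0, 0.0, -8.6] shift [-41.5, -3.4, -122.0]
turn [-0.0, 0.0, -8.6] shift [-40.5, -9.6, -122.0]
-- at [470. -60. 280.]
turn [0.0, -0.0, -20.0] shift [-128.9, -120.2, -20.0]
-- at [390.  97. 300.]
```

drive_tool(moves=[[[0,0,0],[0,0,0],60],[[0,0,0],[0,0,-20],60],[[0,0,0],[0,0,-55],60],[[0,0,0],[0,0,-90],91],[[0,0,0],[0,0,-130],91]])

```text
clock: 12.07
position: [531.1, -115.3, 236.6]
ee_rot: [[0.796, -0.606, -0.002], [-0.606, -0.796, 0.001], [-0.002, 0.001, -1.0]]
contact_force: [1.2, -1.3, 0.6]
opening: 0.703
grip_force: 0.0
```

```bash
python3 - <<'E'
from h import *
plan([((390,97,300),Rd(0))])
E
```

```text
turn [-0.0, 0.1, -18.6] shift [-120.5, -41.7, -31.4]
turn [-0.0, 0.1, -18.6] shift [-100.8, -78.0, -31.6]
-- at [390.  97. 300.]
```

drive_tool(moves=[[[0,0,-19],[-120,-42,-31],91],[[0,0,-19],[-120,-42,-31],91],[[0,0,-19],[-120,-42,-31],91],[[0,0,-19],[-120,-42,-31],91],[[0,0,-19],[-120,-42,-31],91]])

```text
clock: 12.48
position: [460.9, -7.9, 267.8]
ee_rot: [[0.95, -0.311, 0.001], [-0.311, -0.95, 0.0], [0.001, -0.001, -1.0]]
contact_force: [0.7, -1.4, 0.9]
opening: 0.999
grip_force: 0.0
```

drive_tool(moves=[[[0,0,-18.5],[-101,-78,-31],91],[[0,0,-18.5],[-101,-78,-31],91],[[0,0,-18.5],[-101,-78,-31],91],[[0,0,-18.5],[-101,-78,-31],91],[[0,0,-18.5],[-101,-78,-31],91]])

```text
clock: 12.9
position: [390.3, 97.2, 298.4]
ee_rot: [[1.0, 0.005, 0.001], [0.005, -1.0, 0.0], [0.001, -0.0, -1.0]]
contact_force: [0.8, -1.0, 0.5]
opening: 0.996
grip_force: 0.0
```

```bash
cat >> h.py <<'E'
def grinders(c,im,z=36,rows=265):
    """white blobs seen by the wrist camera: centre (x,y), axis yaw, size on plane z"""
    hsv=cv2.cvtColor(im,cv2.COLOR_BGR2HSV); m=((hsv[...,1]<45)&(hsv[...,2]>165)).astype(np.uint8); m[rows:]=0
    out=[]
    for q in cv2.findContours(m,cv2.RETR_EXTERNAL,cv2.CHAIN_APPROX_NONE)[0]:
        if cv2.contourArea(q)<300: continue
        w=np.array([cast(c,p,z)[:2] for p in q[:,0]],np.float32); (x,y),(a,b),t=cv2.minAreaRect(w)
        bp=cv2.boxPoints(((x,y),(a,b),t)); e=bp[1]-bp[0],bp[2]-bp[1]; e=max(e,key=np.linalg.norm)
        print('c',(round(x,1),round(y,1)),'size',round(max(a,b),1),round(min(a,b),1),'yaw',round((np.degrees(np.arctan2(e[1],e[0]))+90)%180-90,1),'px',q[:,0].mean(0))
E
python3 - <<'E'
from h import *
print(cur()[0]); c=env.camera_model('wrist'); im=snap('wrist','w4'); grinders(c,im)
E
```

```text
[390.3  97.2 298.4]
c (346.8, 261.8) size 63.5 33.9 yaw 45.3 px [202.6 240.7]
c (385.7, -265.1) size 65.5 36.4 yaw 51.7 px [591.1 222.9]
c (462.4, 106.8) size 108.6 35.4 yaw -9.8 px [316.1 153.8]
c (499.4, 390.4) size 109.7 36.1 yaw 9.8 px [ 91.8 122.1]
```

View pics/w4.png

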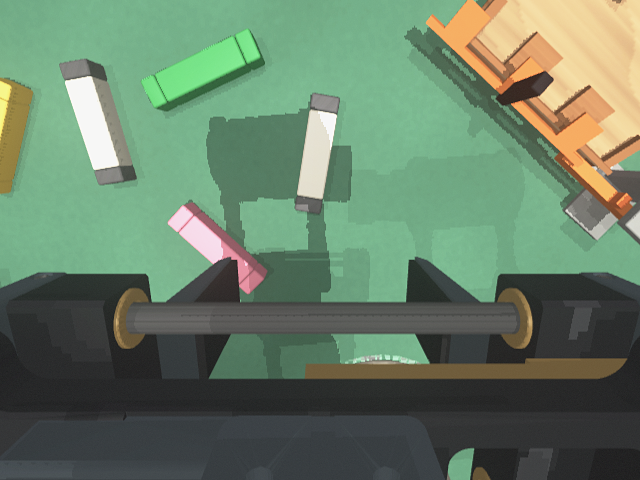

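The wrist picture shows the two white grinders with dark caps at (316,154) and (92,122). The white tops measure 109–110 x 35–36 mm, as specified. The pink (217,247), green (203,68) and yellow (10,135) bars are decoys.

```bash
python3 - <<'E'
from h import *
plan([((462.4,106.8,60),Rd(-9.8))],dm=205)
E
```

```text
turn [0.0, -0.0, 5.0] shift [35.6, -5.2, 119.0]
turn [0.0, -0.0, 5.0] shift [35.1, -8.3, 119.0]
-- at [462.4 106.8  60. ]
```

drive_tool(moves=[[[0,0,5],[36,-5,40],75],[[0,0,5],[36,-5,80],75],[[0,0,5],[36,-5,119],75],[[0,0,5],[36,-5,119],75],[[0,0,5],[36,-5,119],75]])

```text
clock: 13.37
position: [425.6, 99.9, 177.1]
ee_rot: [[0.996, -0.086, -0.006], [-0.086, -0.996, -0.001], [-0.006, 0.001, -1.0]]
contact_force: [0.2, -0.3, -0.1]
opening: 0.823
grip_force: 0.0
```

drive_tool(moves=[[[0,0,5],[35,-8,40],75],[[0,0,5],[35,-8,80],75],[[0,0,5],[35,-8,119],75],[[0,0,5],[35,-8,119],75],[[0,0,5],[35,-8,119],75]])

```text
clock: 13.78
position: [461.9, 105.7, 60.1]
ee_rot: [[0.985, -0.171, -0.003], [-0.171, -0.985, -0.0], [-0.003, 0.001, -1.0]]
contact_force: [-0.2, 0.3, 0.8]
opening: 0.819
grip_force: 0.0
```

drive_tool(moves=[[[0,0,0],[0,0,15],75],[[0,0,0],[0,0,30],75],[[0,0,0],[0,0,35],75],[[0,0,0],[0,0,37],75],[[0,0,0],[0,0,37],75]])

```text
clock: 14.2
position: [463.1, 106.2, 24.6]
ee_rot: [[0.985, -0.17, 0.002], [-0.17, -0.985, 0.0], [0.002, -0.001, -1.0]]
contact_force: [0.3, -0.2, 0.6]
opening: 0.821
grip_force: 0.0
```

drive_tool(moves=[[[0,0,0],[0,0,2],75],[[0,0,0],[0,0,4],75],[[0,0,0],[0,0,6],75],[[0,0,0],[0,0,6],75]])

```text
clock: 14.53
position: [462.1, 106.2, 16.9]
ee_rot: [[0.985, -0.17, -0.0], [-0.17, -0.985, -0.0], [-0.0, 0.0, -1.0]]
contact_force: [-0.5, -0.7, -0.9]
opening: 0.821
grip_force: 0.0
```

drive_tool(moves=[[[0,0,0],[0,0,2],75],[[0,0,0],[0,0,3],75],[[0,0,0],[0,0,4],75],[[0,0,0],[0,0,4],75]])

```text
clock: 14.87
position: [462.0, 106.2, 12.7]
ee_rot: [[0.985, -0.17, -0.0], [-0.17, -0.985, -0.0], [-0.0, 0.0, -1.0]]
contact_force: [0.4, -0.4, 0.5]
opening: 0.827
grip_force: 0.0
```

drive_tool(moves=[[[0,0,0],[0,0,2],75],[[0,0,0],[0,0,4],75],[[0,0,0],[0,0,4],30],[[0,0,0],[0,0,4],20],[[0,0,0],[0,0,4],20]], grip_force=50)

```text
clock: 15.28
position: [462.1, 106.2, 8.9]
ee_rot: [[0.985, -0.17, -0.0], [-0.17, -0.985, -0.0], [-0.0, 0.0, -1.0]]
contact_force: [-0.3, -0.2, -1.1]
opening: 0.635
grip_force: 0.0
```

drive_tool(moves=[[[0,0,0],[0,0,0],20],[[0,0,0],[0,0,0],20],[[0,0,0],[0,0,0],20],[[0,0,0],[0,0,0],20],[[0,0,0],[0,0,0],20]])

```text
clock: 15.7
position: [462.2, 106.2, 9.0]
ee_rot: [[0.985, -0.17, 0.0], [-0.17, -0.985, -0.0], [0.0, -0.0, -1.0]]
contact_force: [1.0, 0.2, 0.9]
opening: 0.396
grip_force: 5.0
```

```bash
python3 - <<'E'
from h import *
s=env.sense(); print(s['position'],s['torque']*1000,s['contact_force'],s['opening'],s['grip_force'])
E
```

```text
[462.2 106.2   9. ] [-12.1 240.1 -62.4] [1.  0.2 0.9] 0.3957894844480916 4.998178258538246
```

drive_tool(moves=[[[0,0,0],[0,0,0],20],[[0,0,0],[0,0,0],20],[[0,0,0],[0,0,0],20],[[0,0,0],[0,0,-8],20],[[0,0,0],[0,0,-20],20]])

```text
clock: 16.12
position: [461.3, 106.1, 28.7]
ee_rot: [[0.985, -0.17, -0.002], [-0.17, -0.985, -0.0], [-0.002, 0.001, -1.0]]
contact_force: [-0.7, -0.2, -3.1]
opening: 0.387
grip_force: 50.0
```

drive_tool(moves=[[[0,0,0],[0,0,-15],20],[[0,0,0],[0,0,-35],20],[[0,0,0],[0,0,-45],20],[[0,0,0],[0,0,-45],20],[[0,0,0],[0,0,-45],20]])

```text
clock: 16.53
position: [462.2, 106.2, 74.3]
ee_rot: [[0.985, -0.17, 0.001], [-0.17, -0.985, 0.0], [0.001, -0.0, -1.0]]
contact_force: [-0.2, 0.1, -2.5]
opening: 0.389
grip_force: 50.0
```

```bash
python3 - <<'E'
from h import *
s=env.sense(); print(s['position'],s['torque']*1000,s['contact_force'],s['opening'],s['grip_force'])
snap('wrist','w5'); snap('side','d5'); s=env.sense(); print(s['torque']*1000,s['contact_force'])
a=cv2.imread('pics/w5.png');b=cv2.imread('pics/d5.png')[160:320,190:350]
cv2.imwrite('pics/c5.png',np.hstack([cv2.resize(a,(400,300)),cv2.resize(b,(300,300))]))
E
```

```text
[462.2 106.2  74.3] [-13.6 292.3 -22.4] [-0.2  0.1 -2.5] 0.3890021152349194 49.996458292007446
[-75.8 297.9   5.4] [ 0.2 -1.4 -2.9]
```

View pics/c5.png

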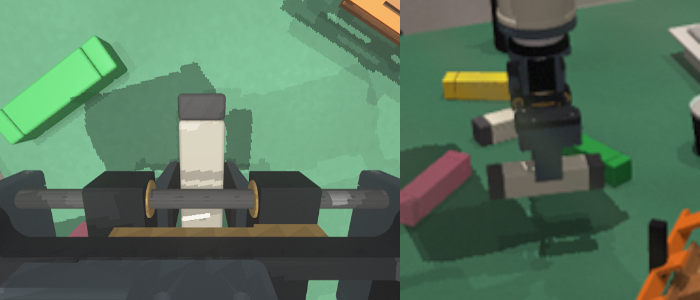

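drive_tool(moves=[[[0,0,0],[0,0,20],20],[[0,0,0],[0,0,40],20],[[0,0,0],[0,0,45],20],[[0,0,0],[0,0,45],20],[[0,0,0],[0,0,45],20]])

```text
clock: 17.05
position: [461.8, 106.1, 28.8]
ee_rot: [[0.985, -0.17, -0.001], [-0.17, -0.985, -0.0], [-0.001, 0.0, -1.0]]
contact_force: [-0.3, 0.2, -1.9]
opening: 0.39
grip_force: 50.0
```

```bash
cat >> h.py <<'E'
def cap(f): # wrist view of held bar: row of far end of dark cap in columns near centre, and white end row
    im=snap('wrist',f); s=env.sense(); print('T',s['torque']*1000,'F',s['contact_force'],'op',s['opening']*91.2,'g',s['grip_force'],s['position'])
    hsv=cv2.cvtColor(im,cv2.COLOR_BGR2HSV)[:,322].astype(int)
    w=[i for i in range(60,262) if hsv[i,1]<60 and hsv[i,2]>140]; g=[i for i in range(60,262) if hsv[i,1]<60 and hsv[i,2]<140]
    print('white rows',w[:1],w[-1:],'grey',g[:1],len(g))
E
python3 - <<'E'
from h import *
cap('w6')
E
```

```text
T [ 19.  237.7 -15.8] F [-0.3 -0.4 -3.1] op 35.77692826398272 g 49.996469020843506 [462.2 106.2  29.2]
white rows [193] [261] grey [150] 43
```

drive_tool(moves=[[[0,0,0],[0,0,0],20],[[0,0,0],[0,0,0],20],[[0,0,0],[0,0,0],20],[[0,0,0],[0,0,0],20],[[0,0,0],[0,0,0],20]], grip_force=6)

```text
clock: 17.52
position: [462.4, 106.2, 29.3]
ee_rot: [[0.985, -0.17, 0.001], [-0.17, -0.985, 0.0], [0.001, -0.0, -1.0]]
contact_force: [0.0, 0.4, -0.0]
opening: 0.393
grip_force: 6.0
```

```bash
python3 - <<'E'
from h import *
cap('w7')
E
```

```text
T [ 27.8 158.    3.4] F [-0.3  0.   0.1] op 36.09613457051247 g 6.000267192721367 [462.3 106.2  29.2]
white rows [192] [261] grey [155] 37
```

```bash
python3 - <<'E'
from h import *
im=snap('side','d7'); c=env.camera_model('side')
for f in('d5','d7','side0'):
    a=cv2.imread(f'pics/{f}.png')[200:320,190:350]
    hsv=cv2.cvtColor(a,cv2.COLOR_BGR2HSV); m=((hsv[...,1]<55)&(hsv[...,2]>80)).astype(np.uint8)
    n,l,st,ce=cv2.connectedComponentsWithStats(m)
    for i in range(1,n):
        if st[i,4]>200:
            xs=range(st[i,0]+4,st[i,0]+st[i,2]-4); bot=[np.where(l[:,x]==i)[0].max() for x in xs]
            print(f,st[i],ce[i],'bottom slope',np.polyfit(xs,bot,1))
# expected slopes of a level bar at the two heights
d=np.array([.985,-.17,0])
for z in(20,0): 
    p=[proj(c,np.array([462,106,z])+d*s) for s in(-55,55)]; print(z,p,(p[1]-p[0])[1]/(p[1]-p[0])[0])
A=[cv2.imread(f'pics/{f}.png')[y:y+h,x:x+w] for f,x,y,w,h in(('w6',240,120,160,160),('w7',240,120,160,160),('d7',230,230,120,90),('d5',230,230,120,90))]
cv2.imwrite('pics/c7.png',np.hstack([np.vstack([cv2.resize(x,(400,300)) for x in A[:2]]),np.vstack([cv2.resize(x,(400,300)) for x in A[2:]])]))
E
```

```text
d5 [ 39  17  24  20 263] [53. 26.] bottom slope [ 0.8 -6.5]
d5 [ 54  42  47  24 703] [77.2 54.6] bottom slope [-0.1 71.5]
d7 [ 41  17  20  20 226] [52.7 26. ] bottom slope [  1.1 -22.7]
d7 [ 55  57  46  25 657] [77.2 70.2] bottom slope [ 0.1 69. ]
side0 [ 39  11  48  26 624] [64.6 23.4] bottom slope [-0. 31.]
side0 [ 49  64  53  25 918] [77.8 75.7] bottom slope [ 0.1 79.3]
20 [array([247.1, 277.9]), array([291. , 272.9])] -0.11410713341352285
0 [array([247.7, 284.7]), array([291.3, 279.6])] -0.11577949492882614
```

View pics/c7.png

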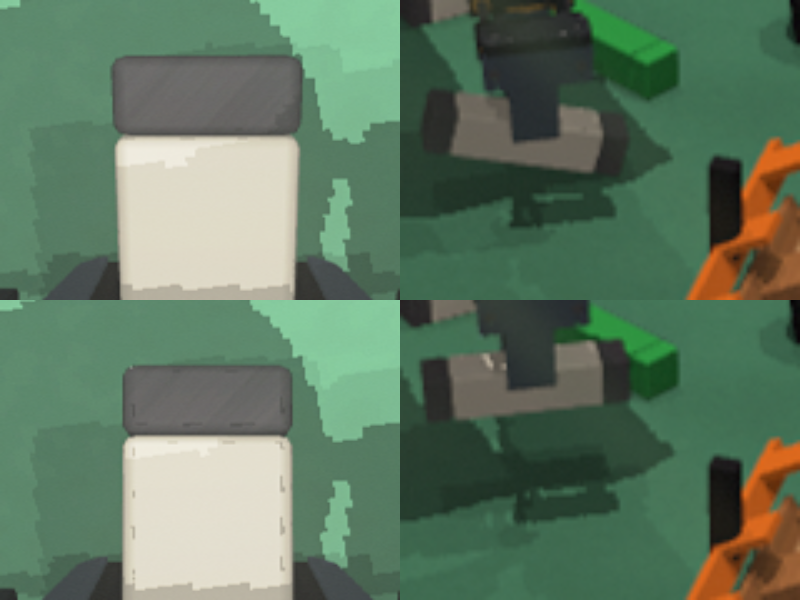

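The side crop (top right) shows the held bar drooping at its right end, which is tool +x. So A's heavy end is +x. I'll set it down and regrip firmly.

drive_tool(moves=[[[0,0,0],[0,0,10],20],[[0,0,0],[0,0,20],20],[[0,0,0],[0,0,20],60],[[0,0,0],[0,0,20],60],[[0,0,0],[0,0,20],60]])

```text
clock: 18.03
position: [462.3, 106.2, 9.2]
ee_rot: [[0.985, -0.17, 0.0], [-0.17, -0.985, -0.0], [0.0, -0.0, -1.0]]
contact_force: [-0.8, 0.5, 0.3]
opening: 0.583
grip_force: 0.0
```

drive_tool(moves=[[[0,0,0],[0,0,0],60],[[0,0,0],[8,0,0],60],[[0,0,0],[8,0,0],20],[[0,0,0],[8,0,0],20],[[0,0,0],[8,0,0],20]], grip_force=60)

```text
clock: 18.45
position: [470.2, 104.8, 9.0]
ee_rot: [[0.985, -0.17, 0.0], [-0.17, -0.985, 0.0], [0.0, -0.0, -1.0]]
contact_force: [0.0, 0.0, 0.3]
opening: 0.466
grip_force: 0.0
```

drive_tool(moves=[[[0,0,0],[0,0,0],20],[[0,0,0],[0,0,0],20],[[0,0,0],[0,0,0],20],[[0,0,0],[0,0,0],20],[[0,0,0],[0,0,0],20]])

```text
clock: 18.87
position: [469.9, 104.8, 8.9]
ee_rot: [[0.985, -0.17, -0.0], [-0.17, -0.985, -0.0], [-0.0, 0.0, -1.0]]
contact_force: [-0.6, -0.5, 1.7]
opening: 0.388
grip_force: 60.0
```

drive_tool(moves=[[[0,0,0],[0,0,0],20],[[0,0,0],[0,0,-20],20],[[0,0,0],[0,0,-60],20],[[0,0,0],[0,0,-100],20],[[0,0,0],[0,0,-140],20]])

```text
clock: 19.28
position: [469.1, 104.8, 150.3]
ee_rot: [[0.985, -0.17, -0.002], [-0.17, -0.985, -0.0], [-0.002, 0.0, -1.0]]
contact_force: [0.5, 0.2, -2.6]
opening: 0.388
grip_force: 60.0
```

```bash
cat >> h.py <<'E'
def Rp(down): # tool frame for placing; down=True: tool x down the slope
    c,s=np.cos(np.radians(30)),.5; W=np.c_[rw(1,0)-RO,rw(0,1)-RO,[0,0,1]]
    z=np.array([s,0,-c]); x=np.array([-c,0,-s])*(1 if down else -1); return W@np.c_[x,np.cross(z,x),z]
def bay(y,s=0): # centre of grinder in rack bay, s up the slope
    return rw(-9+s*.866,y,75+15.6+s*.5)
E
python3 - <<'E'
from h import *
cap('w8')
p,r=cur()
hov=bay(0,3)
Q=Rp(True); off=Q@np.array([8,0,9]) # TCP relative to bar centre
T=hov+off; n=-Q[:,2]; print('final TCP',T)
w=plan([((470,0,230),Rd(-9.8+76)),((470,-120,230),Rd(142.4)),(T+n*70,Q)])
E
```

```text
T [  66.1 -356.2   30.2] F [5.5 1.4 8.7] op 35.40167681733824 g 59.99986410140991 [472.6 105.2 157.2]
white rows [213] [261] grey [168] 45
final TCP [ 580.4 -213.3   80.3]
turn [0.1, -0.1, -25.3] shift [5.3, 34.7, -24.3]
turn [0.1, -0.1, -25.3] shift [-10.1, 33.6, -24.3]
turn [0.1, -0.1, -25.3] shift [-23.5, 26.0, -24.3]
-- at [470.   0. 230.]
turn [-0.0, -0.0, -25.4] shift [-36.6, 16.1, 0.0]
turn [0.0, -0.0, -25.4] shift [-40.0, -1.1, 0.0]
turn [0.0, -0.0, -25.4] shift [-35.6, -18.2, 0.0]
-- at [ 470. -120.  230.]
turn [0.0, -30.0, 0.0] shift [-109.4, -6.6, 89.1]
-- at [ 552.7 -192.   140.9]
```

drive_tool(moves=[[[0,0,-25],[5,35,-20],20],[[0,0,-25],[5,35,-20],20],[[0,0,-25],[5,35,-20],20],[[0,0,-25],[5,35,-20],20],[[0,0,-25],[5,35,-20],20]])

```text
clock: 19.75
position: [468.7, 69.4, 168.8]
ee_rot: [[0.964, 0.266, -0.0], [0.266, -0.964, 0.0], [-0.0, -0.0, -1.0]]
contact_force: [0.1, 0.6, -2.9]
opening: 0.388
grip_force: 60.0
```

drive_tool(moves=[[[0,0,-25],[-10,34,-24],20],[[0,0,-25],[-10,34,-24],20],[[0,0,-25],[-10,34,-24],20],[[0,0,-25],[-10,34,-24],20],[[0,0,-25],[-10,34,-24],20]])

```text
clock: 20.17
position: [468.0, 34.0, 192.7]
ee_rot: [[0.763, 0.646, -0.001], [0.646, -0.763, 0.0], [-0.0, -0.0, -1.0]]
contact_force: [0.4, -1.2, -2.8]
opening: 0.389
grip_force: 60.0
```

drive_tool(moves=[[[0,0,-25],[-24,26,-24],20],[[0,0,-25],[-24,26,-24],20],[[0,0,-25],[-24,26,-24],20],[[0,0,-25],[-24,26,-24],20],[[0,0,-25],[-24,26,-24],20]])

```text
clock: 20.58
position: [466.5, -1.3, 216.7]
ee_rot: [[0.421, 0.907, -0.0], [0.907, -0.421, 0.0], [-0.0, -0.0, -1.0]]
contact_force: [-0.1, 0.3, -2.5]
opening: 0.391
grip_force: 60.0
```

drive_tool(moves=[[[0,0,-25],[-37,16,0],20],[[0,0,-25],[-37,16,0],20],[[0,0,-25],[-37,16,0],20],[[0,0,-25],[-37,16,0],20],[[0,0,-25],[-37,16,0],20]])

```text
clock: 21.0
position: [465.5, -41.5, 216.6]
ee_rot: [[-0.001, 1.0, -0.001], [1.0, 0.001, 0.0], [0.0, -0.001, -1.0]]
contact_force: [-0.4, -0.0, -3.7]
opening: 0.397
grip_force: 60.0
```

drive_tool(moves=[[[0,0,-26],[-40,-1,0],20],[[0,0,-26],[-40,-1,0],20],[[0,0,-26],[-40,-1,0],20],[[0,0,-26],[-40,-1,0],20],[[0,0,-26],[-40,-1,0],20]])

```text
clock: 21.42
position: [464.7, -81.5, 216.7]
ee_rot: [[-0.439, 0.898, -0.0], [0.898, 0.439, 0.0], [0.0, -0.0, -1.0]]
contact_force: [0.5, -0.1, -3.2]
opening: 0.39
grip_force: 60.0
```

drive_tool(moves=[[[0,0,-26],[-36,-18,0],20],[[0,0,-26],[-36,-18,0],20],[[0,0,-26],[-36,-18,0],20],[[0,0,-26],[-36,-18,0],20],[[0,0,-26],[-36,-18,0],20]])

```text
clock: 21.83
position: [464.5, -121.7, 216.8]
ee_rot: [[-0.788, 0.616, -0.0], [0.616, 0.788, 0.0], [0.0, -0.0, -1.0]]
contact_force: [0.9, 0.3, -3.7]
opening: 0.382
grip_force: 60.0
```

```bash
python3 - <<'E'
from h import *
cap('w9')
p,r=cur()
Q=Rp(True); T=bay(0,3)+Q@np.array([8,0,9])
plan([(T-Q[:,2]*70,Q)])
E
```

```text
T [ -3.1 -59.3  31.9] F [ 0.3  0.5 -2.8] op 35.559517333874304 g 59.99787211418152 [ 464.6 -121.6  216.8]
white rows [177] [261] grey [169] 19
turn [-0.2, -30.0, -0.7] shift [-112.8, -0.6, 75.9]
-- at [ 552.7 -192.   140.9]
```

```bash
python3 - <<'E'
from h import *
def prof(f,rows):
    h=cv2.cvtColor(cv2.imread(f'pics/{f}.png'),cv2.COLOR_BGR2HSV)
    for r in rows:
        g=(h[r,230:410,1]<60); i=np.where(g)[0]
        print(f,r,'low-sat cols',(i.min()+230,i.max()+230,len(i)) if len(i) else None,'V',h[r,322,2],'S',h[r,322,1])
prof('w6',range(145,262,12)); prof('w9',range(145,262,8))
E
```

```text
w6 145 low-sat cols None V 122 S 77
w6 157 low-sat cols (np.int64(285), np.int64(360), 76) V 108 S 9
w6 169 low-sat cols (np.int64(285), np.int64(360), 76) V 108 S 7
w6 181 low-sat cols (np.int64(285), np.int64(360), 76) V 107 S 10
w6 193 low-sat cols (np.int64(288), np.int64(357), 70) V 197 S 32
w6 205 low-sat cols (np.int64(286), np.int64(359), 74) V 224 S 25
w6 217 low-sat cols (np.int64(286), np.int64(359), 74) V 224 S 26
w6 229 low-sat cols (np.int64(286), np.int64(359), 74) V 223 S 27
w6 241 low-sat cols (np.int64(287), np.int64(358), 72) V 224 S 27
w6 253 low-sat cols (np.int64(287), np.int64(358), 72) V 222 S 26
w9 145 low-sat cols None V 114 S 76
w9 153 low-sat cols None V 111 S 78
w9 161 low-sat cols None V 172 S 83
w9 169 low-sat cols (np.int64(294), np.int64(352), 59) V 66 S 8
w9 177 low-sat cols (np.int64(285), np.int64(360), 76) V 145 S 9
w9 185 low-sat cols (np.int64(285), np.int64(360), 76) V 141 S 11
w9 193 low-sat cols (np.int64(286), np.int64(359), 74) V 145 S 7
w9 201 low-sat cols (np.int64(286), np.int64(359), 74) V 139 S 7
w9 209 low-sat cols (np.int64(287), np.int64(358), 72) V 113 S 9
w9 217 low-sat cols (np.int64(286), np.int64(359), 74) V 247 S 3
w9 225 low-sat cols (np.int64(286), np.int64(359), 74) V 248 S 1
w9 233 low-sat cols (np.int64(287), np.int64(359), 73) V 207 S 33
w9 241 low-sat cols (np.int64(287), np.int64(358), 72) V 205 S 32
w9 249 low-sat cols (np.int64(230), np.int64(358), 127) V 206 S 31
w9 257 low-sat cols (np.int64(267), np.int64(367), 94) V 206 S 32
```

drive_tool(moves=[[[0,-7,0],[-25,0,0],20],[[0,-14,0],[-50,0,20],20],[[0,-20,0],[-80,0,40],20],[[0,-26,-0.7],[-113,0,60],20],[[0,-30,-0.7],[-113,0,75],20]])

```text
clock: 22.3
position: [553.5, -193.4, 148.2]
ee_rot: [[-0.691, 0.615, 0.38], [0.537, 0.789, -0.3], [-0.484, -0.003, -0.875]]
contact_force: [-0.4, -4.2, -3.1]
opening: 0.389
grip_force: 60.0
```

drive_tool(moves=[[[0,0,0],[0,0,0],20],[[0,0,0],[0,0,0],20],[[0,0,0],[0,0,0],20]])

```text
clock: 22.55
position: [550.5, -193.3, 148.6]
ee_rot: [[-0.698, 0.613, 0.371], [0.535, 0.79, -0.299], [-0.476, -0.01, -0.879]]
contact_force: [0.6, -0.1, -2.3]
opening: 0.387
grip_force: 60.0
```

```bash
cat >> h.py <<'E'
def white(n,im):
    hsv=cv2.cvtColor(im,cv2.COLOR_BGR2HSV); m=((hsv[...,1]<50)&(hsv[...,2]>90)).astype(np.uint8)
    k,l,st,ce=cv2.connectedComponentsWithStats(m)
    return [(st[i].tolist(),ce[i]) for i in range(1,k) if 80<st[i,4]<4000]
E
python3 - <<'E'
from h import *
p,r=cur(); print(p,r)
Q=Rp(True)
C=p-r@np.array([8,0,9]); print('bar centre believed',C)
for n in('scene','side'):
    c=env.camera_model(n); im=snap(n,n+'10')
    ends=[proj(c,C+r@np.array([a,0,-18])) for a in(-75,0,75)]; print(n,ends)
    for s,ce in white(n,im):
        if abs(ce-ends[1]).max()<60: print(s,ce)
T=bay(0,3)+Q@np.array([8,0,9]); plan([(T,Q)])
E
```

```text
[ 550.5 -193.3  148.6] [[-0.7  0.6  0.4]
 [ 0.5  0.8 -0.3]
 [-0.5 -0.  -0.9]]
bar centre believed [ 552.8 -194.9  160.3]
scene [array([165.5, 238.9]), array([184.6, 234.7]), array([200.8, 231.2])]
[205, 183, 24, 18, 129] [219.4 190.5]
[155, 216, 38, 36, 266] [175.8 236.2]
side [array([381.2, 265.6]), array([347.6, 276.2]), array([316. , 286.1])]
[379, 222, 27, 24, 567] [392.3 233.5]
[326, 264, 55, 36, 916] [356.4 282.6]
turn [-0.6, -1.4, 0.1] shift [2.4, 3.0, 77.4]
-- at [ 580.4 -213.3   80.3]
```

```bash
python3 - <<'E'
from h import *
import itertools
p,r=cur()
for nm,C in(('H1',p-r@np.array([8,0,9])),('H2',p+[0,0,24]+r@np.array([-8,0,15]))):
    print(nm,C)
    for n in('scene','side'):
        c=env.camera_model(n); q=np.array([proj(c,C+r@(np.array(k)*[55,18,18])) for k in itertools.product((-1,1),repeat=3)])
        print(n,q.min(0),q.max(0)-q.min(0))
E
```

```text
H1 [ 553.6 -195.3  161.2]
scene [159.7 231.2] [45.7 28.2]
side [322.1 263.4] [60.4 39.1]
H2 [ 562.5 -202.5  164.1]
scene [156.3 233.2] [46.7 28.8]
side [327.6 263. ] [60.7 39.2]
```

drive_tool(moves=[[[-0.6,-1.4,0],[0,3,15],20],[[-0.6,-1.4,0],[0,3,30],20],[[-0.6,-1.4,0],[0,3,42],20],[[-0.6,-1.4,0],[0,3,50],20],[[-0.6,-1.4,0],[0,3,50],20]])

```text
clock: 23.07
position: [571.6, -207.0, 103.9]
ee_rot: [[-0.688, 0.608, 0.395], [0.526, 0.794, -0.305], [-0.499, -0.002, -0.866]]
contact_force: [-0.5, -0.0, -2.5]
opening: 0.387
grip_force: 60.0
```

drive_tool(moves=[[[0,0,0],[0,0,3],20],[[0,0,0],[0,0,6],20],[[0,0,0],[0,0,9],20],[[0,0,0],[0,0,12],20],[[0,0,0],[0,0,12],20]])

```text
clock: 23.48
position: [575.9, -209.9, 93.5]
ee_rot: [[-0.689, 0.607, 0.396], [0.525, 0.795, -0.305], [-0.5, -0.002, -0.866]]
contact_force: [-1.3, -0.2, -2.4]
opening: 0.392
grip_force: 60.0
```

```bash
python3 - <<'E'
from h import *
p,r=cur(); Q=Rp(True); print(p,env.sense()['contact_force'],np.degrees(np.arcsin(-r[2,0])))
T=bay(0,3)+Q@np.array([8,0,9]); plan([(T,Q)])
E
```

```text
[ 575.9 -209.9   93.5] [-1.3 -0.2 -2.4] 29.980906835780942
turn [0.0, -0.0, 0.3] shift [1.7, 0.0, 14.2]
-- at [ 580.4 -213.3   80.3]
```

drive_tool(moves=[[[0,0,0],[0,0,3],20],[[0,0,0],[0,0,6],20],[[0,0,0],[0,0,8],20],[[0,0,0],[0,0,9],20],[[0,0,0],[0,0,10],20]])

```text
clock: 23.9
position: [579.7, -212.8, 84.7]
ee_rot: [[-0.689, 0.606, 0.396], [0.525, 0.795, -0.304], [-0.499, -0.002, -0.866]]
contact_force: [-0.0, -0.7, -2.4]
opening: 0.385
grip_force: 60.0
```

drive_tool(moves=[[[0,0,0],[0,0,1],20],[[0,0,0],[0,0,2],20],[[0,0,0],[0,0,3],20],[[0,0,0],[0,0,3],20]])

```text
clock: 24.23
position: [580.3, -213.1, 83.9]
ee_rot: [[-0.689, 0.606, 0.397], [0.524, 0.795, -0.305], [-0.501, -0.002, -0.866]]
contact_force: [-23.2, 16.5, 39.2]
opening: 0.39
grip_force: 60.1
```

drive_tool(moves=[[[0,0,0],[0,0,-2],20],[[0,0,0],[1,0,-2.5],20],[[0,0,0],[2,0,-2.5],20],[[0,0,0],[3,0,-2.5],20],[[0,0,0],[3,0,-2.5],20]])

```text
clock: 24.65
position: [577.6, -211.3, 82.6]
ee_rot: [[-0.69, 0.606, 0.396], [0.525, 0.795, -0.304], [-0.499, -0.002, -0.867]]
contact_force: [-0.7, 0.2, -2.7]
opening: 0.394
grip_force: 60.0
```

drive_tool(moves=[[[0,0,0],[1,0,0],20],[[0,0,0],[2,0,0],20],[[0,0,0],[3,0,0],20],[[0,0,0],[3,0,0],20]])

```text
clock: 24.98
position: [575.5, -209.7, 81.2]
ee_rot: [[-0.69, 0.606, 0.396], [0.525, 0.795, -0.304], [-0.499, -0.002, -0.866]]
contact_force: [0.1, -0.7, -2.2]
opening: 0.393
grip_force: 60.0
```

drive_tool(moves=[[[0,0,0],[1,0,0],20],[[0,0,0],[2,0,0],20],[[0,0,0],[3,0,0],20],[[0,0,0],[3,0,0],20]])

```text
clock: 25.32
position: [573.5, -208.1, 79.9]
ee_rot: [[-0.689, 0.606, 0.396], [0.525, 0.795, -0.304], [-0.499, -0.002, -0.866]]
contact_force: [0.1, 0.3, -2.8]
opening: 0.386
grip_force: 60.0
```

drive_tool(moves=[[[0,0,0],[1,0,0],20],[[0,0,0],[2,0,0],20],[[0,0,0],[2,0,0],20]])

```text
clock: 25.57
position: [572.2, -207.1, 78.9]
ee_rot: [[-0.69, 0.606, 0.396], [0.524, 0.795, -0.304], [-0.499, -0.002, -0.866]]
contact_force: [-1.0, -0.8, -2.7]
opening: 0.391
grip_force: 60.0
```

drive_tool(moves=[[[0,0,0],[1,0,0],20],[[0,0,0],[2,0,0],20],[[0,0,0],[3,0,0],20],[[0,0,0],[3,0,0],20]])

```text
clock: 25.9
position: [570.1, -205.5, 77.4]
ee_rot: [[-0.69, 0.606, 0.396], [0.524, 0.795, -0.304], [-0.499, -0.002, -0.866]]
contact_force: [-0.2, -0.2, -3.2]
opening: 0.387
grip_force: 60.0
```

```bash
python3 - <<'E'
from h import *
print(env.sense()['contact_force'])
c=env.camera_model('wrist'); im=snap('wrist','w11'); im2=snap('side','d11')
cv2.imwrite('pics/c11.png',np.hstack([cv2.resize(im[60:300,200:450],(400,384)),cv2.resize(im2[250:400,270:426],(400,384))]))
E
```

```text
[-0.2 -0.2 -3.2]
```

drive_tool(moves=[[[0,0,0],[1,0,0],20],[[0,0,0],[2,0,0],20],[[0,0,0],[3,0,0],20],[[0,0,0],[4,0,0],20],[[0,0,0],[4,0,0],20]])

```text
clock: 26.42
position: [567.9, -203.7, 75.8]
ee_rot: [[-0.689, 0.606, 0.397], [0.524, 0.795, -0.305], [-0.5, -0.002, -0.866]]
contact_force: [1.3, -2.5, 0.1]
opening: 0.392
grip_force: 60.0
```

drive_tool(moves=[[[0,0,0],[1,0,0],20],[[0,0,0],[1.5,0,0],20],[[0,0,0],[1.5,0,0],20]])

```text
clock: 26.67
position: [567.9, -203.6, 75.9]
ee_rot: [[-0.688, 0.607, 0.398], [0.524, 0.795, -0.306], [-0.502, -0.002, -0.865]]
contact_force: [3.0, -8.3, 5.2]
opening: 0.393
grip_force: 60.0
```

drive_tool(moves=[[[0,0,0],[-1.5,0,1],20],[[0,0,0],[-1.5,0,2],20],[[0,0,0],[-1.5,0,2],60],[[0,0,0],[-1.5,0,2],60],[[0,0,0],[-1.5,0,2],60]])

```text
clock: 27.08
position: [568.3, -204.0, 73.7]
ee_rot: [[-0.689, 0.606, 0.396], [0.525, 0.795, -0.304], [-0.5, -0.002, -0.866]]
contact_force: [0.3, -0.3, -0.2]
opening: 0.58
grip_force: 0.0
```

drive_tool(moves=[[[0,0,0],[0,0,0],60],[[0,0,0],[0,0,-5],60],[[0,0,0],[0,0,-20],60],[[0,0,0],[0,0,-50],60],[[0,0,0],[0,0,-90],60]])

```text
clock: 27.5
position: [531.9, -176.1, 150.4]
ee_rot: [[-0.691, 0.606, 0.393], [0.525, 0.795, -0.302], [-0.496, -0.002, -0.868]]
contact_force: [-1.0, -0.1, 0.6]
opening: 0.655
grip_force: 0.0
```

```bash
python3 - <<'E'
from h import *
import itertools
im=snap('wrist','w12'); c=env.camera_model('wrist'); print(cur()[0])
Q=Rp(True)
def boxes(cm,C): 
    q=np.array([proj(cm,C+Q@(np.array(k)*[55,18,18])) for k in itertools.product((-1,1),repeat=3)]); return q.min(0),q.max(0)
def topc(cm,C): return [proj(cm,C+Q@np.array([a,b,-18])) for a in(-55,55) for b in(-18,18)]
for s in(-8,-12): print(s,topc(c,bay(0,s)))
hsv=cv2.cvtColor(im,cv2.COLOR_BGR2HSV); m=((hsv[...,1]<50)&(hsv[...,2]>150)).astype(np.uint8); m[265:]=0
for q in cv2.findContours(m,0,1)[0]:
    if cv2.contourArea(q)>800: print(cv2.boundingRect(q),cv2.boxPoints(cv2.minAreaRect(q)).tolist())
for n in('scene','side'):
    cm=env.camera_model(n); print(n,boxes(cm,bay(0,-8))); im2=snap(n,n+'12')
    for st,ce in white(n,im2): 
        if abs(ce-proj(cm,bay(0,-8))).max()<40: print(st,ce)
cv2.imwrite('pics/c12.png',np.hstack([cv2.resize(im,(480,360)),cv2.resize(cv2.imread('pics/side12.png')[250:400,270:403],(320,360))]))
E
```

```text
[ 530.7 -174.2  157. ]
-8 [array([298.1, 322.4]), array([340.9, 322.5]), array([296., 191.]), array([343.3, 191.1])]
-12 [array([298. , 318.1]), array([341. , 318.2]), array([295.9, 185.7]), array([343.4, 185.8])]
(299, 196, 48, 69) [[299.0, 196.0], [346.0, 196.0], [346.0, 264.0], [299.0, 264.0]]
(30, 174, 75, 53) [[29.50562858581543, 224.5748748779297], [73.42515563964844, 173.5056610107422], [116.45803833007812, 210.51393127441406], [72.53851318359375, 261.5831298828125]]
(0, 124, 71, 46) [[-6.331760406494141, 136.88966369628906], [8.157703399658203, 107.39327239990234], [81.17085266113281, 143.25938415527344], [66.68138122558594, 172.75576782226562]]
(32, 65, 95, 54) [[31.34212875366211, 117.62928009033203], [32.00187301635742, 64.85002899169922], [126.03717041015625, 66.02547454833984], [125.37742614746094, 118.80472564697266]]
scene (array([163. , 270.5]), array([207.5, 301.4]))
[167, 270, 41, 15, 210] [186.8 275. ]
side (array([334.7, 295.8]), array([393.4, 333.8]))
[336, 296, 52, 33, 1007] [361.3 313.5]
```

```bash
python3 - <<'E'
from h import *
plan([((500,-110,260),Rd(144)),((590,405,280),Rd(189.8))])
E
```

```text
turn [-0.4, 30.2, -1.3] shift [4.2, 32.7, -124.9]
-- at [ 500. -110.  260.]
turn [0.0, 0.0, -15.3] shift [76.6, 156.5, -6.7]
turn [-0.0, 0.0, -15.3] shift [32.7, 171.2, -6.7]
turn [-0.0, 0.0, -15.3] shift [-13.5, 173.7, -6.7]
-- at [590. 405. 280.]
```

drive_tool(moves=[[[0,0,0],[0,10,-35],75],[[0,7,0],[2,20,-70],75],[[0,14,0],[3,30,-100],75],[[0,21,-1],[4,33,-125],75],[[0,28,-1],[4,33,-125],75]])

```text
clock: 28.07
position: [500.1, -109.6, 258.9]
ee_rot: [[-0.791, 0.6, 0.12], [0.591, 0.8, -0.102], [-0.157, -0.01, -0.988]]
contact_force: [1.2, -1.4, 0.1]
opening: 0.814
grip_force: 0.0
```

drive_tool(moves=[[[0,2.5,-3],[20,40,-4],75],[[0,2.5,-6],[40,80,-5],75],[[0,2.5,-9],[58,118,-6],75],[[0,2.5,-15],[77,156,-7],75],[[0,2.5,-15],[77,156,-7],75]])

```text
clock: 28.48
position: [533.7, 64.1, 247.9]
ee_rot: [[-0.926, 0.368, 0.082], [0.361, 0.929, -0.084], [-0.107, -0.048, -0.993]]
contact_force: [-1.6, -0.1, -0.3]
opening: 0.822
grip_force: 0.0
```

drive_tool(moves=[[[0,0,-15],[33,171,-7],75],[[0,0,-15],[33,171,-7],75],[[0,0,-15],[33,171,-7],75],[[0,0,-15],[33,171,-7],75],[[0,0,-15],[33,171,-7],75]])

```text
clock: 28.9
position: [567.0, 235.5, 243.1]
ee_rot: [[-0.989, 0.122, 0.083], [0.115, 0.99, -0.084], [-0.092, -0.073, -0.993]]
contact_force: [-0.9, -1.0, -0.9]
opening: 0.823
grip_force: 0.0
```

drive_tool(moves=[[[0,0,-15],[-13,174,-7],75],[[0,0,-15],[-13,174,-7],75],[[0,0,-15],[-13,174,-7],75],[[0,0,-15],[-13,174,-7],75],[[0,0,-15],[-13,174,-7],75]])

```text
clock: 29.32
position: [600.5, 406.7, 237.7]
ee_rot: [[-0.987, -0.138, 0.083], [-0.145, 0.986, -0.084], [-0.07, -0.095, -0.993]]
contact_force: [0.5, 0.1, -0.4]
opening: 0.822
grip_force: 0.0
```

```bash
python3 - <<'E'
from h import *
p,r=cur(); print(p,r); c=env.camera_model('wrist'); im=snap('wrist','w13'); grinders(c,im)
E
```

```text
[600.5 406.7 237.7] [[-1.  -0.1  0.1]
 [-0.1  1.  -0.1]
 [-0.1 -0.1 -1. ]]
c (499.4, 391.7) size 109.0 34.7 yaw 10.0 px [339.6 104.1]
```

```bash
python3 - <<'E'
from h import *
plan([((499.4,391.2,75),Rd(189.9))])
E
```

```text
turn [-5.6, 3.9, -1.8] shift [113.0, 15.4, 154.3]
-- at [499.4 391.2  75. ]
```

drive_tool(moves=[[[-5.6,3.9,-1.8],[40,5,20],75],[[-5.6,3.9,-1.8],[80,10,50],75],[[-5.6,3.9,-1.8],[113,15.4,85],75],[[-5.6,3.9,-1.8],[113,15.4,120],75],[[-5.6,3.9,-1.8],[113,15.4,154],75]])

```text
clock: 29.78
position: [497.3, 386.6, 77.0]
ee_rot: [[-0.985, -0.171, 0.001], [-0.171, 0.985, 0.001], [-0.002, 0.001, -1.0]]
contact_force: [1.6, 1.1, -0.7]
opening: 0.821
grip_force: 0.0
```

```bash
python3 - <<'E'
from h import *
plan([((499.4,391.2,11),Rd(189.9))])
E
```

```text
turn [0.0, 0.1, -0.1] shift [-2.8, 4.2, 66.0]
-- at [499.4 391.2  11. ]
```

drive_tool(moves=[[[0,0,0],[-2,3.5,0],75],[[0,0,0],[-2,3.5,25],75],[[0,0,0],[-2,3.5,45],75],[[0,0,0],[-2,3.5,58],75],[[0,0,0],[-2,3.5,66],75]])

```text
clock: 30.2
position: [501.4, 391.5, 11.8]
ee_rot: [[-0.985, -0.17, 0.001], [-0.17, 0.985, 0.001], [-0.001, 0.001, -1.0]]
contact_force: [-1.3, 0.4, 0.0]
opening: 0.825
grip_force: 0.0
```

drive_tool(moves=[[[0,0,0],[0,0,1],75],[[0,0,0],[0,0,1],75],[[0,0,0],[0,0,1],20],[[0,0,0],[0,0,1],20],[[0,0,0],[0,0,1],20]], grip_force=50)

```text
clock: 30.62
position: [501.1, 392.3, 12.1]
ee_rot: [[-0.985, -0.171, 0.002], [-0.171, 0.985, 0.003], [-0.003, 0.002, -1.0]]
contact_force: [1.1, 0.2, 0.4]
opening: 0.629
grip_force: 0.0
```

```bash
python3 - <<'E'
from h import *
print(cur()[0],env.sense()['torque']*1000,env.sense()['contact_force'],env.sense()['opening'])
E
```

```text
[501.1 392.3  12.1] [78.7 14.7 23.6] [1.1 0.2 0.4] 0.6293481427570105
```

drive_tool(moves=[[[0,0,0],[0,0,0],20],[[0,0,0],[0,0,0],20],[[0,0,0],[0,0,0],20],[[0,0,0],[0,0,0],20],[[0,0,0],[0,0,0],20]])

```text
clock: 31.03
position: [500.7, 392.0, 11.3]
ee_rot: [[-0.985, -0.171, 0.001], [-0.171, 0.985, 0.002], [-0.002, 0.002, -1.0]]
contact_force: [-0.1, -0.3, 3.8]
opening: 0.389
grip_force: 50.0
```

drive_tool(moves=[[[0,0,0],[0,0,0],20],[[0,0,0],[0,0,-10],20],[[0,0,0],[0,0,-20],20],[[0,0,0],[0,0,-20],20],[[0,0,0],[0,0,-20],20]])

```text
clock: 31.45
position: [501.1, 392.3, 32.0]
ee_rot: [[-0.985, -0.171, 0.003], [-0.171, 0.985, 0.003], [-0.003, 0.002, -1.0]]
contact_force: [0.5, 0.2, -3.6]
opening: 0.389
grip_force: 50.0
```

```bash
python3 - <<'E'
from h import *
cap('w14'); cap('w14b'); snap('side','d14')
E
```

```text
T [ 30.9 143.8  20.6] F [ 0.  -0.6 -3.4] op 35.49792076053034 g 49.99557673931122 [500.8 392.1  31.5]
white rows [179] [261] grey [135] 44
T [ 55.5 106.2 -41.2] F [-0.2  0.1 -3. ] op 35.521784360789404 g 49.99558210372925 [500.6 391.9  31.1]
white rows [179] [261] grey [135] 44
```

drive_tool(moves=[[[0,0,0],[0,0,0],20],[[0,0,0],[0,0,0],20],[[0,0,0],[0,0,0],20],[[0,0,0],[0,0,0],20],[[0,0,0],[0,0,0],20]], grip_force=6)

```text
clock: 32.02
position: [500.6, 391.9, 31.0]
ee_rot: [[-0.985, -0.171, 0.001], [-0.171, 0.985, 0.002], [-0.001, 0.002, -1.0]]
contact_force: [-0.3, -1.1, -1.9]
opening: 0.396
grip_force: 6.0
```

```bash
python3 - <<'E'
from h import *
cap('w15'); cap('w15b'); snap('side','d15')
def prof(f,rows):
    h=cv2.cvtColor(cv2.imread(f'pics/{f}.png'),cv2.COLOR_BGR2HSV)
    for r in rows:
        g=(h[r,230:410,1]<60); i=np.where(g)[0]
        print(f,r,(i.min()+230,i.max()+230,len(i)) if len(i) else None,'V',h[r,322,2])
prof('w14',range(140,205,8)); prof('w15',range(140,205,8))
for f in('d14','d15'):
    a=cv2.imread(f'pics/{f}.png')[195:260,205:300]
    hsv=cv2.cvtColor(a,cv2.COLOR_BGR2HSV); m=((hsv[...,1]<55)&(hsv[...,2]>80)).astype(np.uint8)
    n,l,st,ce=cv2.connectedComponentsWithStats(m)
    for i in range(1,n):
        if st[i,4]>100:
            xs=range(st[i,0]+4,st[i,0]+st[i,2]-4); bot=[np.where(l[:,x]==i)[0].max() for x in xs]
            print(f,st[i],'bottom slope',np.round(np.polyfit(xs,bot,1),3))
E
```

```text
T [-44.7  71.2  -7.2] F [ 0.7  0.4 -2.5] op 35.822924951837315 g 5.999817028641701 [500.6 392.   31.1]
white rows [186] [261] grey [125] 61
T [-39.5  89.9 -15.3] F [ 0.5 -0.6 -2.4] op 35.66891414588787 g 5.999826416373253 [500.6 391.9  31. ]
white rows [186] [261] grey [125] 61
w14 140 (np.int64(285), np.int64(360), 76) V 90
w14 148 (np.int64(285), np.int64(360), 76) V 96
w14 156 (np.int64(285), np.int64(360), 76) V 97
w14 164 (np.int64(285), np.int64(360), 76) V 95
w14 172 (np.int64(286), np.int64(359), 74) V 97
w14 180 (np.int64(287), np.int64(358), 72) V 203
w14 188 (np.int64(286), np.int64(359), 74) V 223
w14 196 (np.int64(286), np.int64(359), 74) V 222
w14 204 (np.int64(286), np.int64(361), 76) V 222
w15 140 (np.int64(282), np.int64(363), 82) V 75
w15 148 (np.int64(280), np.int64(365), 86) V 87
w15 156 (np.int64(280), np.int64(365), 86) V 92
w15 164 (np.int64(281), np.int64(364), 84) V 91
w15 172 (np.int64(281), np.int64(364), 84) V 92
w15 180 (np.int64(282), np.int64(363), 82) V 95
w15 188 (np.int64(284), np.int64(362), 79) V 207
w15 196 (np.int64(283), np.int64(362), 80) V 215
w15 204 (np.int64(283), np.int64(362), 80) V 215
d14 [ 29  11  39  24 451] bottom slope [-0.2 40.1]
d15 [ 31  16  37  16 430] bottom slope [-0. 32.]
```

drive_tool(moves=[[[0,0,0],[0,0,10],20],[[0,0,0],[0,0,21],20],[[0,0,0],[0,0,21],60],[[0,0,0],[0,0,21],60],[[0,0,0],[0,0,21],60]])

```text
clock: 32.58
position: [500.7, 392.0, 9.8]
ee_rot: [[-0.985, -0.171, 0.001], [-0.171, 0.985, 0.002], [-0.001, 0.002, -1.0]]
contact_force: [0.1, -0.1, 0.2]
opening: 0.582
grip_force: 0.0
```

drive_tool(moves=[[[0,0,0],[0,0,0],60],[[0,0,0],[-7,0,1],60],[[0,0,0],[-7,0,1],20],[[0,0,0],[-7,0,1],20],[[0,0,0],[-7,0,1],20]], grip_force=60)

```text
clock: 33.0
position: [507.7, 393.2, 9.1]
ee_rot: [[-0.985, -0.171, 0.001], [-0.171, 0.985, 0.002], [-0.002, 0.002, -1.0]]
contact_force: [-0.7, -0.6, -0.5]
opening: 0.47
grip_force: 0.0
```

drive_tool(moves=[[[0,0,0],[0,0,0],20],[[0,0,0],[0,0,0],20],[[0,0,0],[0,0,0],20],[[0,0,0],[0,0,0],20],[[0,0,0],[0,0,0],20]])

```text
clock: 33.42
position: [507.5, 393.2, 9.2]
ee_rot: [[-0.985, -0.171, 0.001], [-0.171, 0.985, 0.002], [-0.001, 0.002, -1.0]]
contact_force: [0.4, -0.3, 0.6]
opening: 0.388
grip_force: 60.0
```

drive_tool(moves=[[[0,0,0],[0,0,0],20],[[0,0,0],[0,0,-20],20],[[0,0,0],[0,0,-60],20],[[0,0,0],[0,0,-100],20],[[0,0,0],[0,0,-140],20]])

```text
clock: 33.83
position: [506.7, 392.5, 150.2]
ee_rot: [[-0.985, -0.171, -0.0], [-0.171, 0.985, 0.001], [0.0, 0.001, -1.0]]
contact_force: [1.4, 0.2, -3.6]
opening: 0.385
grip_force: 60.0
```

```bash
python3 - <<'E'
from h import *
cap('w16'); cap('w16b'); p,r=cur()
Q=Rp(False); T=bay(90,1)+Q@np.array([-8,0,8]); H=T-Q[:,2]*75; print(T,H,Q)
plan([((510,260,230),Rd(105)),((500,50,240),Rd(20)),((530,-90,240),Rd(-37.6)),(H,Q)])
E
```

```text
T [ 193.3 -221.6   55.2] F [3.6 2.7 7.7] op 35.77624688220097 g 59.998472929000854 [510.  394.7 158.8]
white rows [161] [261] grey [116] 44
T [66.1 78.9 15.4] F [ 0.8 -0.5 -2. ] op 35.27911107426053 g 59.99745190143585 [510.2 394.8 155.6]
white rows [161] [261] grey [115] 46
[ 633.5 -140.6   80.2] [ 603.8 -117.8  145.1] [[ 0.7 -0.6  0.4]
 [-0.5 -0.8 -0.3]
 [ 0.5  0.  -0.9]]
turn [0.2, 0.1, 28.3] shift [7.5, -44.1, -25.1]
turn [0.2, 0.1, 28.3] shift [-14.3, -42.5, -24.9]
turn [0.2, 0.1, 28.3] shift [-32.7, -30.8, -24.8]
-- at [510. 260. 230.]
turn [0.0, 0.0, 28.3] shift [-66.8, -21.3, -3.3]
turn [0.0, 0.0, 28.3] shift [-68.9, 12.9, -3.3]
turn [0.0, -0.0, 28.3] shift [-54.5, 44.0, -3.3]
-- at [500.  50. 240.]
turn [0.0, -0.0, 28.8] shift [-9.8, 70.9, -0.0]
turn [0.0, -0.0, 28.8] shift [25.5, 66.9, -0.0]
-- at [530. -90. 240.]
turn [-0.0, 30.0, 0.0] shift [75.4, -23.1, 94.9]
-- at [ 603.8 -117.8  145.1]
```

drive_tool(moves=[[[0,0,28],[7,-44,-25],20],[[0,0,28],[7,-44,-25],20],[[0,0,28],[7,-44,-25],20],[[0,0,28],[7,-44,-25],20],[[0,0,28],[7,-44,-25],20]])

```text
clock: 34.35
position: [507.6, 347.8, 173.3]
ee_rot: [[-0.948, 0.318, 0.0], [0.318, 0.948, 0.001], [0.0, 0.001, -1.0]]
contact_force: [0.5, 0.1, -3.2]
opening: 0.39
grip_force: 60.0
```

drive_tool(moves=[[[0,0,28],[-14,-42,-25],20],[[0,0,28],[-14,-42,-25],20],[[0,0,28],[-14,-42,-25],20],[[0,0,28],[-14,-42,-25],20],[[0,0,28],[-14,-42,-25],20]])

```text
clock: 34.77
position: [507.9, 303.8, 198.4]
ee_rot: [[-0.691, 0.723, 0.0], [0.723, 0.691, 0.002], [0.001, 0.001, -1.0]]
contact_force: [0.1, -1.4, -2.7]
opening: 0.391
grip_force: 60.0
```

drive_tool(moves=[[[0,0,28],[-33,-31,-25],20],[[0,0,28],[-33,-31,-25],20],[[0,0,28],[-33,-31,-25],20],[[0,0,28],[-33,-31,-25],20],[[0,0,28],[-33,-31,-25],20]])

```text
clock: 35.18
position: [508.5, 258.6, 223.4]
ee_rot: [[-0.274, 0.962, 0.001], [0.962, 0.274, 0.002], [0.001, 0.001, -1.0]]
contact_force: [0.2, 1.0, -2.9]
opening: 0.39
grip_force: 60.0
```

drive_tool(moves=[[[0,0,28],[-67,-21,-3],20],[[0,0,28],[-67,-21,-3],20],[[0,0,28],[-67,-21,-3],20],[[0,0,28],[-67,-21,-3],20],[[0,0,28],[-67,-21,-3],20]])

```text
clock: 35.6
position: [506.6, 188.3, 226.4]
ee_rot: [[0.208, 0.978, 0.001], [0.978, -0.208, 0.002], [0.002, 0.0, -1.0]]
contact_force: [0.3, -0.5, -3.6]
opening: 0.385
grip_force: 60.0
```

drive_tool(moves=[[[0,0,28],[-69,13,-3],20],[[0,0,28],[-69,13,-3],20],[[0,0,28],[-69,13,-3],20],[[0,0,28],[-69,13,-3],20],[[0,0,28],[-69,13,-3],20]])

```text
clock: 36.02
position: [504.9, 118.3, 229.3]
ee_rot: [[0.642, 0.767, 0.001], [0.767, -0.642, 0.002], [0.002, -0.001, -1.0]]
contact_force: [1.3, -0.1, -3.3]
opening: 0.386
grip_force: 60.0
```

drive_tool(moves=[[[0,0,29],[-55,44,-3],20],[[0,0,29],[-55,44,-3],20],[[0,0,29],[-55,44,-3],20],[[0,0,29],[-55,44,-3],20],[[0,0,29],[-55,44,-3],20]])

```text
clock: 36.43
position: [503.1, 48.0, 232.2]
ee_rot: [[0.933, 0.36, 0.001], [0.36, -0.933, 0.002], [0.002, -0.001, -1.0]]
contact_force: [-0.3, -0.4, -2.1]
opening: 0.392
grip_force: 60.0
```

drive_tool(moves=[[[0,0,29],[-10,71,0],20],[[0,0,29],[-10,71,0],20],[[0,0,29],[-10,71,0],20],[[0,0,29],[-10,71,0],20],[[0,0,29],[-10,71,0],20]])

```text
clock: 36.85
position: [519.2, -21.8, 232.1]
ee_rot: [[0.991, -0.137, 0.001], [-0.137, -0.991, 0.002], [0.0, -0.002, -1.0]]
contact_force: [0.2, -0.7, -3.9]
opening: 0.391
grip_force: 60.0
```

drive_tool(moves=[[[0,0,29],[25,67,0],20],[[0,0,29],[25,67,0],20],[[0,0,29],[25,67,0],20],[[0,0,29],[25,67,0],20],[[0,0,29],[25,67,0],20]])

```text
clock: 37.27
position: [534.4, -91.6, 232.0]
ee_rot: [[0.8, -0.599, 0.001], [-0.599, -0.8, 0.002], [-0.001, -0.002, -1.0]]
contact_force: [-0.5, 1.7, -2.8]
opening: 0.389
grip_force: 60.0
```

```bash
python3 - <<'E'
from h import *
cap('w17'); p,r=cur()
Q=Rp(False); T=bay(90,1)+Q@np.array([-8,0,8]); H=T-Q[:,2]*75
plan([(H,Q)])
E
```

```text
T [-57.1 125.   11.1] F [-0.3 -0.1 -3.9] op 35.21580671300208 g 59.998539090156555 [534.3 -91.3 232. ]
white rows [162] [261] grey [116] 45
turn [-0.4, 30.0, 1.1] shift [71.7, -19.9, 86.9]
-- at [ 603.8 -117.8  145.1]
```

drive_tool(moves=[[[0,7,0],[15,-5,10],20],[[0,14,0],[30,-10,25],20],[[0,21,1],[45,-15,45],20],[[-0.4,27,1],[60,-20,65],20],[[-0.4,30,1],[72,-20,87],20]])

```text
clock: 37.73
position: [602.2, -116.9, 150.3]
ee_rot: [[0.691, -0.609, 0.389], [-0.527, -0.793, -0.305], [0.494, 0.006, -0.869]]
contact_force: [0.8, -4.8, -3.5]
opening: 0.391
grip_force: 60.0
```

drive_tool(moves=[[[0,0,0],[0,0,0],20],[[0,0,0],[0,0,0],20],[[0,0,0],[0,0,0],20]])

```text
clock: 37.98
position: [601.9, -119.7, 150.9]
ee_rot: [[0.688, -0.618, 0.381], [-0.537, -0.786, -0.306], [0.489, 0.006, -0.872]]
contact_force: [0.1, -0.1, -2.6]
opening: 0.386
grip_force: 60.0
```

```bash
python3 - <<'E'
from h import *
p,r=cur(); print(p,np.degrees(np.arcsin(r[2,0])))
Q=Rp(False); T=bay(90,1)+Q@np.array([-8,0,8]); plan([(T,Q)])
E
```

```text
[ 601.9 -119.7  150.9] 29.27701973961399
turn [0.6, 0.7, -0.3] shift [-1.6, -3.5, 80.2]
-- at [ 633.5 -140.6   80.2]
```

drive_tool(moves=[[[0.6,0.7,0],[-5,-3,15],20],[[0.6,0.7,0],[-10,-3.5,30],20],[[0.6,0.7,0],[-10,-3.5,45],20],[[0.6,0.7,0],[-10,-3.5,58],20],[[0.6,0.7,0],[-10,-3.5,58],20]])

```text
clock: 38.4
position: [620.1, -131.1, 94.5]
ee_rot: [[0.68, -0.617, 0.396], [-0.535, -0.787, -0.307], [0.501, -0.003, -0.865]]
contact_force: [-0.8, 0.4, -3.2]
opening: 0.391
grip_force: 60.0
```

drive_tool(moves=[[[0,0,0],[0,0,3],20],[[0,0,0],[0,0,6],20],[[0,0,0],[0,0,9],20],[[0,0,0],[0,0,11],20],[[0,0,0],[0,0,11],20]])

```text
clock: 38.82
position: [623.6, -133.1, 85.1]
ee_rot: [[0.679, -0.617, 0.397], [-0.536, -0.787, -0.306], [0.501, -0.005, -0.865]]
contact_force: [0.9, -0.6, -3.2]
opening: 0.39
grip_force: 60.0
```

```bash
python3 - <<'E'
from h import *
p,r=cur(); print(p,env.sense()['contact_force'],env.sense()['opening'])
Q=Rp(False); T=bay(90,-8)+Q@np.array([-8,0,8]); plan([(T,Q)])
E
```

```text
[ 623.6 -133.1   85.1] [ 0.9 -0.6 -3.2] 0.3902351308727311
turn [-0.0, -0.1, -0.6] shift [-0.7, -0.1, 10.5]
-- at [ 627.4 -135.9   75.7]
```

Descend about 7 mm to the floor, then slide down to the lip.

drive_tool(moves=[[[0,0,-0.6],[0,0,2],20],[[0,0,-0.6],[0,0,4],20],[[0,0,-0.6],[0,0,5],20],[[0,0,-0.6],[0,0,5],20]])

```text
clock: 39.15
position: [625.4, -134.5, 80.3]
ee_rot: [[0.686, -0.61, 0.397], [-0.528, -0.792, -0.306], [0.501, -0.0, -0.865]]
contact_force: [-0.9, 0.0, -2.2]
opening: 0.389
grip_force: 60.0
```

drive_tool(moves=[[[0,0,0],[-1,0,0],20],[[0,0,0],[-2,0,0],20],[[0,0,0],[-3,0,0],20],[[0,0,0],[-3,0,0],20]])

```text
clock: 39.48
position: [623.1, -132.7, 78.9]
ee_rot: [[0.686, -0.61, 0.397], [-0.528, -0.792, -0.306], [0.501, -0.0, -0.865]]
contact_force: [-0.8, 0.3, -2.2]
opening: 0.389
grip_force: 60.0
```

drive_tool(moves=[[[0,0,0],[-1,0,0],20],[[0,0,0],[-2,0,0],20],[[0,0,0],[-2,0,0],20]])

```text
clock: 39.73
position: [622.3, -131.9, 78.2]
ee_rot: [[0.685, -0.61, 0.398], [-0.528, -0.792, -0.306], [0.502, -0.0, -0.865]]
contact_force: [1.8, -1.1, -2.3]
opening: 0.388
grip_force: 60.0
```

drive_tool(moves=[[[0,0,0],[1,0,1],20],[[0,0,0],[1,0,2],20],[[0,0,0],[1,0,3],20],[[0,0,0],[1,0,3],20]])

```text
clock: 40.07
position: [623.9, -133.4, 75.8]
ee_rot: [[0.685, -0.61, 0.397], [-0.528, -0.792, -0.306], [0.501, -0.0, -0.865]]
contact_force: [-0.3, 0.6, -1.1]
opening: 0.389
grip_force: 60.0
```

drive_tool(moves=[[[0,0,0],[0,0,1],20],[[0,0,0],[0,0,1],20],[[0,0,0],[0,0,1],60],[[0,0,0],[0,0,1],60],[[0,0,0],[0,0,1],60]])

```text
clock: 40.48
position: [624.5, -133.7, 75.2]
ee_rot: [[0.685, -0.61, 0.397], [-0.528, -0.792, -0.306], [0.501, -0.0, -0.865]]
contact_force: [-0.2, 0.4, -1.2]
opening: 0.578
grip_force: 0.0
```

drive_tool(moves=[[[0,0,0],[0,0,0],60],[[0,0,0],[0,0,-5],60],[[0,0,0],[0,0,-20],60],[[0,0,0],[0,0,-50],60],[[0,0,0],[0,0,-90],60]])

```text
clock: 40.9
position: [587.5, -105.8, 151.9]
ee_rot: [[0.687, -0.61, 0.394], [-0.529, -0.792, -0.305], [0.498, 0.001, -0.867]]
contact_force: [-1.3, 0.3, 0.4]
opening: 0.655
grip_force: 0.0
```

drive_tool(moves=[[[0,0,0],[-20,0,-30],60],[[0,0,0],[-50,0,-50],60],[[0,0,0],[-80,0,-50],60],[[0,0,0],[-80,0,-50],60],[[0,0,0],[-80,0,-50],60]])

```text
clock: 41.32
position: [512.7, -47.7, 156.1]
ee_rot: [[0.687, -0.609, 0.397], [-0.527, -0.793, -0.305], [0.5, 0.0, -0.866]]
contact_force: [0.7, -0.5, 0.7]
opening: 0.659
grip_force: 0.0
```

```bash
python3 - <<'E'
from h import *
im=snap('wrist','w18'); c=env.camera_model('wrist'); print(cur()[0])
Q=Rp(True)
def topc(C): return np.array([proj(c,C+Q@np.array([a,b,-18])) for a in(-55,55) for b in(-18,18)])
for y in(0,90): print(y,topc(bay(y,-4)).tolist())
hsv=cv2.cvtColor(im,cv2.COLOR_BGR2HSV); m=((hsv[...,1]<50)&(hsv[...,2]>150)).astype(np.uint8); m[265:]=0
for q in cv2.findContours(m,0,1)[0]:
    if cv2.contourArea(q)>800: print(cv2.boundingRect(q),cv2.boxPoints(cv2.minAreaRect(q)).tolist())
s=snap('side','d18')
cv2.imwrite('pics/c18.png',np.hstack([cv2.resize(im,(480,360)),cv2.resize(s[240:400,270:412],(320,360))]))
E
```

```text
[514.  -48.2 156.4]
0 [[458.30653472154506, 53.551458348317595], [413.8856123169594, 53.60197610397165], [446.07046242619543, 190.10873147352513], [405.68670373725297, 190.13661977757067]]
90 [[347.2784284009794, 53.677725216321505], [302.8897640490236, 53.72820628646042], [345.1310677364597, 190.1784384205926], [304.7739722608114, 190.20630831149825]]
(0, 78, 80, 75) [[-2.26559671698723e-15, 78.0], [79.0, 78.0], [79.0, 152.0], [0.0, 152.0]]
(405, 57, 50, 135) [[404.0069274902344, 190.8827667236328], [412.0242004394531, 54.58966064453125], [454.5242004394531, 57.08966064453125], [446.5069274902344, 193.3827667236328]]
(302, 55, 43, 136) [[302.0, 55.0], [344.0, 55.0], [344.0, 190.0], [302.0, 190.0]]
(178, 0, 137, 96) [[176.18148803710938, 22.13967514038086], [259.4593200683594, -46.33321762084961], [324.7271423339844, 33.046573638916016], [241.44931030273438, 101.51947021484375]]
(0, 0, 100, 52) [[-18.892349243164062, 14.396049499511719], [80.06820678710938, -36.68035888671875], [99.0, 0.0], [0.0394439697265625, 51.07640838623047]]
```

View pics/c18.png

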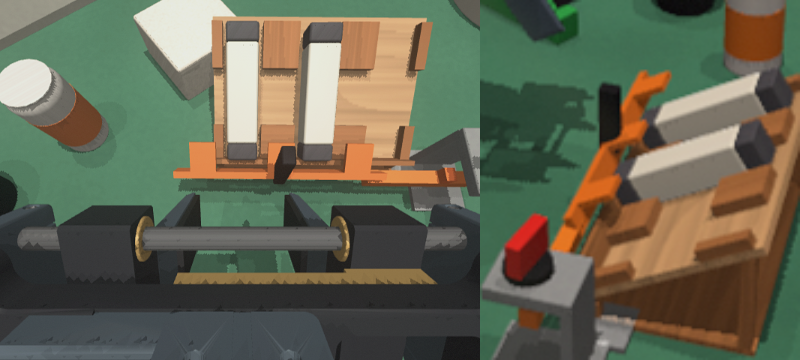

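The wrist and side crops show both grinders lengthwise in the left and middle bays, at (242,90) and (320,90), low ends at the lip. Both match the predicted outlines within 2–4 px. The can, napkins and cup are untouched. Next, the keeper gets shut.

```bash
python3 - <<'E'
from h import *
plan([((531.9,-115.6,185),Rd(-37.3))])
E
```

```text
turn [0.0, -30.1, -0.3] shift [61.5, 42.6, 2.8]
-- at [ 531.9 -115.6  185. ]
```

drive_tool(moves=[[[0,-7,0],[0,0,-30],60],[[0,-14,0],[15,10,-30],60],[[0,-21,0],[30,20,-20],60],[[0,-28,0],[45,30,-10],60],[[0,-30,0],[61,42,3],60]])

```text
clock: 41.83
position: [532.5, -113.9, 186.5]
ee_rot: [[0.786, -0.612, 0.089], [-0.607, -0.791, -0.073], [0.115, 0.004, -0.993]]
contact_force: [2.0, 1.2, -0.3]
opening: 0.655
grip_force: 0.0
```

drive_tool(moves=[[[0,0,0],[0,0,0],50],[[0,0,0],[0,0,0],50],[[0,0,0],[0,0,0],50]])

```text
clock: 42.08
position: [531.4, -115.9, 183.7]
ee_rot: [[0.782, -0.617, 0.086], [-0.612, -0.787, -0.08], [0.117, 0.01, -0.993]]
contact_force: [-0.6, 0.5, -0.0]
opening: 0.551
grip_force: 0.0
```

```bash
python3 - <<'E'
from h import *
plan([((531.9,-115.6,106),Rd(-37.3))]); c=env.camera_model('wrist'); im=snap('wrist','w19'); q=proj(c,(531,-115.4,130)); print(q)
h=cv2.cvtColor(im,cv2.COLOR_BGR2HSV)[...,2]; r=int(q[1]); print([(x,h[r,x]) for x in range(290,360,4)])
E
```

```text
turn [0.6, -6.7, -0.8] shift [-8.9, -1.3, 77.2]
-- at [ 531.9 -115.6  106. ]
[324.2 262.5]
[(290, np.uint8(99)), (294, np.uint8(98)), (298, np.uint8(98)), (302, np.uint8(98)), (306, np.uint8(97)), (310, np.uint8(99)), (314, np.uint8(104)), (318, np.uint8(46)), (322, np.uint8(46)), (326, np.uint8(45)), (330, np.uint8(46)), (334, np.uint8(83)), (338, np.uint8(83)), (342, np.uint8(81)), (346, np.uint8(98)), (350, np.uint8(98)), (354, np.uint8(93)), (358, np.uint8(140))]
```

drive_tool(moves=[[[0.6,-6.7,-0.8],[-9,-1.3,20],45],[[0.6,-6.7,-0.8],[-9,-1.3,45],45],[[0.6,-6.7,-0.8],[-9,-1.3,65],45],[[0.6,-6.7,-0.8],[-9,-1.3,77],45],[[0.6,-6.7,-0.8],[-9,-1.3,77],0]], grip_force=12)

```text
clock: 42.55
position: [529.8, -112.9, 104.3]
ee_rot: [[0.798, -0.603, -0.004], [-0.603, -0.798, 0.001], [-0.003, 0.001, -1.0]]
contact_force: [0.3, 1.1, -0.3]
opening: 0.448
grip_force: 0.0
```

drive_tool(moves=[[[0,0,0],[0,0,0],0],[[0,0,0],[0,0,0],0],[[0,0,0],[0,0,0],0],[[0,0,0],[0,0,0],0],[[0,0,0],[0,0,0],0]])

```text
clock: 42.97
position: [530.4, -116.2, 107.5]
ee_rot: [[0.798, -0.603, -0.001], [-0.603, -0.798, -0.003], [0.001, 0.003, -1.0]]
contact_force: [-14.3, -20.1, 8.7]
opening: 0.153
grip_force: 12.0
```

drive_tool(moves=[[[0,0,0],[0,0,0],0],[[0,0,0],[0,0,0],0],[[0,0,0],[0,0,0],0],[[0,0,0],[0,0,0],0]])

```text
clock: 43.3
position: [530.3, -116.4, 107.6]
ee_rot: [[0.797, -0.603, -0.002], [-0.603, -0.797, -0.003], [0.001, 0.003, -1.0]]
contact_force: [-13.3, -18.0, 7.5]
opening: 0.154
grip_force: 12.0
```

drive_tool(moves=[[[0,0,0],[0,10,0],0],[[0,0,0],[0,20,0],0],[[0,0,0],[0,30,0],0],[[0,0,0],[0,40,0],0],[[0,0,0],[0,46,0],0]])

```text
clock: 43.72
position: [503.1, -151.3, 107.6]
ee_rot: [[0.797, -0.604, 0.0], [-0.604, -0.797, 0.0], [0.0, -0.0, -1.0]]
contact_force: [-3.6, 4.7, 7.0]
opening: 0.148
grip_force: 12.0
```

drive_tool(moves=[[[0,0,0],[0,1,0],0],[[0,0,0],[0,2,0],0],[[0,0,0],[0,2,0],0],[[0,0,0],[0,2,0],0]])

```text
clock: 44.05
position: [502.3, -152.3, 107.6]
ee_rot: [[0.797, -0.604, 0.0], [-0.604, -0.797, 0.0], [0.0, -0.001, -1.0]]
contact_force: [-3.9, 4.3, 7.3]
opening: 0.151
grip_force: 12.0
```

drive_tool(moves=[[[0,0,0],[0,1,0],0],[[0,0,0],[0,2,0],0],[[0,0,0],[0,3,0],0],[[0,0,0],[0,3,0],0]])

```text
clock: 44.38
position: [501.8, -153.0, 107.5]
ee_rot: [[0.797, -0.604, 0.003], [-0.604, -0.797, 0.003], [0.0, -0.004, -1.0]]
contact_force: [9.2, 23.2, 2.9]
opening: 0.164
grip_force: 12.0
```

drive_tool(moves=[[[0,0,0],[0,-2,0],0],[[0,0,0],[0,-2,0],45],[[0,0,0],[0,-2,0],45],[[0,0,0],[0,-2,-30],45],[[0,0,0],[0,-2,-70],60]])

```text
clock: 44.8
position: [500.2, -153.0, 175.5]
ee_rot: [[0.797, -0.604, -0.005], [-0.604, -0.797, 0.002], [-0.005, 0.001, -1.0]]
contact_force: [1.1, 0.2, -1.1]
opening: 0.411
grip_force: 0.0
```

```bash
python3 - <<'E'
from h import *
plan([((388.6,-297.8,180),Rd(40.9))])
E
```

```text
turn [-0.0, 0.1, -26.0] shift [-0.5, 60.9, -1.4]
turn [-0.0, 0.1, -26.0] shift [-27.2, 54.5, -1.4]
turn [-0.0, 0.1, -26.0] shift [-48.3, 37.1, -1.4]
-- at [ 388.6 -297.8  180. ]
```

drive_tool(moves=[[[0,0,-26],[0,61,-2],60],[[0,0,-26],[0,61,-2],60],[[0,0,-26],[0,61,-2],60],[[0,0,-26],[0,61,-2],60],[[0,0,-26],[0,61,-2],60]])

```text
clock: 45.22
position: [465.0, -202.8, 179.1]
ee_rot: [[0.982, -0.189, 0.001], [-0.189, -0.982, -0.001], [0.001, 0.0, -1.0]]
contact_force: [-0.2, -1.0, -0.4]
opening: 0.661
grip_force: 0.0
```

drive_tool(moves=[[[0,0,-26],[-27,54,-2],60],[[0,0,-26],[-27,54,-2],60],[[0,0,-26],[-27,54,-2],60],[[0,0,-26],[-27,54,-2],60],[[0,0,-26],[-27,54,-2],60]])

```text
clock: 45.63
position: [428.1, -250.3, 180.8]
ee_rot: [[0.966, 0.257, 0.0], [0.257, -0.966, -0.0], [0.0, 0.0, -1.0]]
contact_force: [-0.5, 0.2, 0.5]
opening: 0.657
grip_force: 0.0
```

drive_tool(moves=[[[0,0,-26],[-48,37,-2],60],[[0,0,-26],[-48,37,-2],60],[[0,0,-26],[-48,37,-2],60],[[0,0,-26],[-48,37,-2],60],[[0,0,-26],[-48,37,-2],60]])

```text
clock: 46.05
position: [391.3, -298.2, 182.7]
ee_rot: [[0.757, 0.653, 0.0], [0.653, -0.757, -0.0], [-0.0, 0.0, -1.0]]
contact_force: [-0.1, 0.3, -0.4]
opening: 0.66
grip_force: 0.0
```

```bash
python3 - <<'E'
from h import *
plan([((388.6,-297.8,116.5),Rd(40.9))])
E
```

```text
turn [0.0, 0.0, -0.1] shift [-1.8, -2.1, 66.2]
-- at [ 388.6 -297.8  116.5]
```

drive_tool(moves=[[[0,0,0],[-2,-2,20],45],[[0,0,0],[-2,-2,45],45],[[0,0,0],[-2,-2,58],45],[[0,0,0],[-2,-2,66],45],[[0,0,0],[-2,-2,66],0]], grip_force=15)

```text
clock: 46.47
position: [388.2, -297.1, 115.4]
ee_rot: [[0.759, 0.651, -0.002], [0.651, -0.759, 0.002], [-0.0, -0.002, -1.0]]
contact_force: [0.6, -0.2, 1.6]
opening: 0.447
grip_force: 0.0
```

drive_tool(moves=[[[0,0,0],[0,0,0],0],[[0,0,0],[0,0,0],0],[[0,0,0],[0,0,0],0],[[0,0,0],[0,0,0],0],[[0,0,0],[0,0,0],0]])

```text
clock: 46.88
position: [388.6, -297.9, 117.3]
ee_rot: [[0.757, 0.654, 0.001], [0.654, -0.757, -0.0], [0.0, 0.001, -1.0]]
contact_force: [-1.9, 3.2, 7.2]
opening: 0.151
grip_force: 15.0
```

drive_tool(moves=[[[0,0,6],[0,0,0],0],[[0,0,12],[0,0,0],0],[[0,0,18],[0,0,0],0],[[0,0,24],[0,0,0],0],[[0,0,30],[0,0,0],0]])

```text
clock: 47.3
position: [388.7, -298.0, 117.3]
ee_rot: [[0.983, 0.183, 0.001], [0.183, -0.983, -0.001], [0.001, 0.001, -1.0]]
contact_force: [-1.1, 3.1, 8.1]
opening: 0.153
grip_force: 15.0
```

drive_tool(moves=[[[0,0,6],[0,0,0],0],[[0,0,12],[0,0,0],0],[[0,0,18],[0,0,0],0],[[0,0,24],[0,0,0],0],[[0,0,30],[0,0,0],0]])

```text
clock: 47.72
position: [388.7, -298.1, 117.3]
ee_rot: [[0.943, -0.333, 0.001], [-0.333, -0.943, -0.001], [0.001, 0.001, -1.0]]
contact_force: [-1.8, 0.9, 7.5]
opening: 0.152
grip_force: 15.0
```

drive_tool(moves=[[[0,0,5],[0,0,0],0],[[0,0,10],[0,0,0],0],[[0,0,15],[0,0,0],0],[[0,0,18],[0,0,0],0],[[0,0,18],[0,0,0],0]])

```text
clock: 48.13
position: [388.6, -298.2, 117.3]
ee_rot: [[0.794, -0.607, 0.001], [-0.607, -0.794, -0.001], [0.001, 0.0, -1.0]]
contact_force: [-2.2, 0.2, 7.1]
opening: 0.151
grip_force: 15.0
```

```bash
python3 - <<'E'
from h import *
s=env.sense(); r=s['ee_rot']; print(s['torque']*1000,s['contact_force'],s['opening'],np.degrees(np.arctan2(r[1,0],r[0,0])))
E
```

```text
[ 46.5 742.2 -68.4] [-2.2  0.2  7.1] 0.15125398217727798 -37.39747863758859
```

drive_tool(moves=[[[0,0,2],[0,0,0],0],[[0,0,4],[0,0,0],0],[[0,0,4],[0,0,0],0],[[0,0,2],[0,0,0],0]])

```text
clock: 48.47
position: [388.7, -298.2, 117.3]
ee_rot: [[0.775, -0.632, 0.001], [-0.632, -0.775, -0.001], [0.001, 0.0, -1.0]]
contact_force: [-1.9, -0.1, 6.2]
opening: 0.151
grip_force: 15.0
```

drive_tool(moves=[[[0,0,0],[0,0,0],50],[[0,0,0],[0,0,0],50],[[0,0,0],[0,0,0],50],[[0,0,0],[0,0,-35],50],[[0,0,0],[0,0,-70],50]])

```text
clock: 48.88
position: [387.5, -296.9, 186.3]
ee_rot: [[0.775, -0.632, -0.003], [-0.632, -0.775, 0.003], [-0.004, -0.0, -1.0]]
contact_force: [0.6, -0.8, 0.3]
opening: 0.487
grip_force: 0.0
```

drive_tool(moves=[[[0,0,0],[-20,-20,-30],60],[[0,0,0],[-20,-50,-60],60],[[0,0,0],[-20,-80,-70],60],[[0,0,0],[-20,-80,-70],60],[[0,0,0],[-20,-80,-70],60]])

```text
clock: 49.3
position: [424.4, -222.4, 257.3]
ee_rot: [[0.777, -0.63, 0.001], [-0.63, -0.777, -0.001], [0.002, -0.0, -1.0]]
contact_force: [-1.1, -0.0, -0.8]
opening: 0.658
grip_force: 0.0
```

```bash
python3 - <<'E'
from h import *
c=env.camera_model('wrist'); im=snap('wrist','w20'); p,r=cur(); print(p)
hsv=cv2.cvtColor(im,cv2.COLOR_BGR2HSV)
m=(((hsv[...,0]<4)|(hsv[...,0]>176))&(hsv[...,1]>130)&(hsv[...,2]>200)).astype(np.uint8); m[265:]=0
for q in cv2.findContours(m,0,1)[0]:
    if cv2.contourArea(q)>150:
        w=np.array([cast(c,x,137.5)[:2] for x in q[:,0]],np.float32); b=cv2.boxPoints(cv2.minAreaRect(w)); e=max((b[1]-b[0],b[2]-b[1]),key=np.linalg.norm)
        print('red',w.mean(0),np.linalg.norm(e),'yaw',np.degrees(np.arctan2(e[1],e[0])))
# handle (dark) and tabs: expected handle top when shut
h=proj(c,(503.6,-151,130)); print('handle exp',h)
d=((hsv[...,2]<70)).astype(np.uint8); d[265:]=0
n,l,st,ce=cv2.connectedComponentsWithStats(d)
print([(st[i].tolist(),ce[i]) for i in range(1,n) if st[i,4]>100])
Q=Rp(True)
for y in(0,90): print(y,[proj(c,bay(y,-4)+Q@np.array([a,0,-18])) for a in(-55,0,45)])
g=((hsv[...,1]<50)&(hsv[...,2]>150)).astype(np.uint8); g[265:]=0
n,l,st,ce=cv2.connectedComponentsWithStats(g); print([(st[i].tolist(),ce[i]) for i in range(1,n) if st[i,4]>800])
E
```

```text
[ 423.5 -222.9  256.5]
red [ 390.6 -297.8] 44.774147 yaw -38.237694
handle exp [213.4 214.9]
[([382, 187, 16, 38, 209], array([392.8, 204.9])), ([207, 198, 32, 26, 579], array([221.3, 210.6])), ([245, 258, 21, 7, 103], array([256.2, 261.7]))]
0 [array([198.8,  58.3]), array([214.9, 121.2]), array([225.5, 162.5])]
90 [array([92.6, 61.5]), array([121.4, 123.9]), array([140.2, 164.8])]
[([0, 0, 117, 71, 2990], array([37.5, 25.3])), ([73, 53, 91, 122, 4761], array([118.7, 116.9])), ([178, 53, 66, 121, 4677], array([213.4, 114.4])), ([608, 106, 32, 81, 1350], array([628.5, 140.6])), ([342, 138, 73, 50, 1181], array([367.4, 155.4])), ([373, 159, 61, 76, 2563], array([401.2, 189.1]))]
```

drive_tool(moves=[[[0,0,0],[0,0,0],60],[[0,0,0],[0,0,0],60],[[0,0,0],[0,0,0],60],[[0,0,0],[0,0,0],60],[[0,0,0],[0,0,0],60]])

```text
clock: 49.77
position: [423.2, -223.5, 256.3]
ee_rot: [[0.775, -0.632, -0.0], [-0.632, -0.775, 0.0], [-0.0, 0.0, -1.0]]
contact_force: [1.1, -0.7, -0.4]
opening: 0.656
grip_force: 0.0
```

```bash
python3 - <<'E'
from h import *
print(env.hand_in())
E
```

```text
the job is handed in; nothing more can be done
None
```

Handed in at 49.8 s, no verdict returned: the two grinders I found lie heavy end down against the lip in the left and middle bays, the keeper is shut and the knob turned back tight; the can, cup and napkins were not touched.

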